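Nest the last rail joiner in its tray

TASK

Pack the last aluminium rail joiner, the one lying open side up on the table, into the plywood tray with the other two, nested so that it takes no more room: turn it over and lay it open side down across the pair, in the middle of the tray, one of its legs down inside each of them, and press it down firmly so that it sits fully home and level. Leave the can, the screwdriver and the spare wheel where they are.

Things in the scene. Friction and masses are not known exactly. Their poses are not given: they have to be found in the camera images.
- loose_joiner: Joiner to pack: bare aluminium U-channel, 120 long (x), 50 wide over its legs (y), 30 high (z), walls 4 (mm); 42 between legs; 0.11 to 0.18 kg. Origin: centre of its back, the flat outer face of the web; z from back to open side. Starts on its back on the table, left or right of the tray, yaw within 35 deg of straight ahead. Stands steadily on an end. Same either way round lengthwise.
- packed_joiner_a: Same kind of joiner, loose, already in the tray: on its back, open side up, lengthwise along the wall on the tray's -y side. Same size, origin and axes as the loose joiner.
- packed_joiner_b: Likewise on the +y side. The two are about 76 mm apart centre to centre (26 mm gap). A third turned over midway straddles their two neighbouring legs with some 4 mm (at least 3) to spare each side; its leg edges rest on the insides of their webs, its back then 39 mm above the table.
- tray: Open plywood tray fixed to the table. Origin: centre of its underside, at table height; x along its length, y across, z up. Outside 150 (x) by 140 mm (y), inside 138 by 128 mm; floor 5 mm thick, walls 6 mm, rim 32 mm above the table; yaw within 20 deg of straight ahead.
- drink_can: Bystander: slim drink can, 53 mm across, 134 mm high, standing; origin centre of underside.
- screwdriver: Bystander: screwdriver 190 mm long with a blue handle, lying on the table; origin near its middle.
- spare_wheel: Bystander: rubber-tyred model car wheel, 65 mm across, 26 mm thick, lying flat; origin centre of underside.
Not all that is in view belongs to the job. Leave any pink look-alike of the packed_joiner_a alone. There is more than one size of the tray; the job needs the smaller.

How it is judged:
By the outcome, as a careful person would: the job done as asked, in the order asked, and still so for the second after the job is handed in, with the robot touching nothing.
It also fails if it takes over 72 s, if anything falls off the work surface, if the arm or the gripper's body presses on something with over 40 N, if the wrist force passes 120 N, or if a joint passes its speed limit or range.

ROBOT

A 6-joint arm with a two-finger parallel gripper is mounted at the origin on the work surface. World frame = base frame: x ahead of the robot, y to its left, z up, the work surface at z = 0. Lengths are in m, angles in rad, forces in N, time in s.
With the tool pointing down it reaches from about 0.25 to 0.8 m from the base axis. Payload 3.9 kg.
Tool frame: the origin (TCP) lies between the finger pads; the fingertips stand env.finger_overhang ahead of it and the grasp point (between the pads) lies 6 mm ahead of it (env.finger_overhang is the distance from the TCP to the fingertips, in m); z points along the fingers, y is the line along which they close (so a half turn about z gives the same grasp; the last joint's range is limited). The gripper opens to 85 mm and grips with 20 to 120 N. Pads are 22 mm wide; open, the fingers measure 114 mm over their backs; the gripper's body (76 mm by 85 mm) begins 54 mm behind the grasp point. The pads swing forward as they close: fully open they stand 13 mm farther back than shut.
Start: joints at [1.107, 0.26, -0.138, 1.173, 0, 1.571], TCP at [0.235, 0.47, 0.256] pointing down, gripper open.
Joint ranges: [-2.78, 2.78], [-0.83, 1.72], [-1.28, 1.37], [-1.9, 2.12], [-1.57, 1.48], [-3.14, 3.14]. Speed limits (rad/s): [2.57, 2.57, 3.14, 3.14, 3.14, 3.14].

INTERFACE

Orientations are given as a 3x3 rotation matrix whose columns are the frame's x, y, z axes.
In Python, from station import env, viewer gives the robot as it stands.
- The arm moves only by the tool apply_moves, never from a script. Its argument "deltas" is a list of rows, each a list of 3 entries, a list of its own where there are three numbers: the shift along the tool's x, y, z in m, then the turn, a rotation vector about the tool's x, y, z in rad, then the closure, from -1 (fully open) to 1 (shut). In form: [[[x, y, z], [wx, wy, wz], hand], ...]. A call has 1 to 5 rows; each row shifts and turns the commanded pose from where the row before left it, along the tool's axes as they then stand; what a row does not reach is not made up. A row lasts 1/10 s, in which the tool goes at most 50 mm and 8.59 degrees, less where a joint would pass 70% of its speed; a pose out of reach is approached as far as the arm can. A call is refused whole if a number of a shift passes 0.05 or a number of a turn 0.15, either way. A call with a gripper value outside its range is refused whole. The fingers move at their own pace and stop on an object; the grip force is fixed at half the most. Time passes only in rows, so rows that do not move let the fingers close. It gives the time, the measured TCP pose, the force, the opening and the grip force at its end, in the units of the state.
- env.get_obs(): the state, without advancing time (a new reading comes with each control period).
- viewer.snapshot(name): name is "scene" or "top" or "wrist"; returns (picture, depth): 384x512x3 uint8, red, green, blue; 384x512 float32, m along the optical axis (not along the pixel's ray), 0 where there is no reading.
- viewer.get_calibration(name): a dict with "mtx" (3x3 intrinsics, pixels), "origin" and "orientation" of the camera in the world; the wrist camera has in their place "hand_eye" (4x4, takes a point from camera to tool coordinates, whose origin is the TCP and whose axes are the flange's). Camera axes: x right, y up, looking along -z (the intrinsics and any distortion apply to the point x, -y, -z); pixel columns grow to the right and rows downward; lengths in m; the calibration is good to about 2 mm. A picture is of the moment at which its call begins: read the wrist's pose just before it. get_calibration takes no time and is no camera call.
- env.close_job(): hands the job in; it is judged then, once.
Trained networks look in the newest picture that a camera, given by its name, has taken for a name from the list of things; names that differ only in an ending like _2 or _b are one class to them, and where a whole thing is asked for, a point or a joint stands for the part that bears it (a point fixed in the world has none). Each returns a list of dicts, best first, with "p" (0 to 1); they miss things now and then, are a little off and sometimes report something else, mostly with a low value. They report only what shows in the picture. A call takes as long as a camera call. They do not tell look-alikes from the thing itself.
- viewer.recognise(camera, query): "uv" ([column, row] in pixels, amid what is visible of it).
- viewer.masks_of(camera, query): "mask" (384x512 bool, what is visible of it) and "uv" ([column, row] in pixels, amid what is visible of it).
The state is a dict: "time_s": time; "joint_pos": joint angles; "joint_vel": joint speeds; "joint_efforts": joint torques, N m; "tool_pos": TCP position; "orientation": TCP orientation; "force": force on the tool from outside, world axes, zero at the start; "torque": the same for the moment, N m; "finger_gap": opening from 0.0 (shut) to 1.0 (fully open); "gripper_force": force on a finger pad.
Only numpy, scipy, OpenCV 4.12 (cv2) and the standard library are available. Lean on these libraries where they do the work, as an engineer would, in place of code of your own. Each camera call takes 0.05 s, during which the arm holds its last target. There are 200 camera calls.

## Working session

There is one attempt and no reset: what is moved stays moved. The work goes in short steps, Python scripts to look and compute and a tool call to move; the robot and the scene stay as the last step left them, time stands still between calls to the robot, and variables do not carry over. Pictures are saved under pics/ and viewed, at most 13 in all, crops included, and the job is handed in when it is done.

Besides the shell and the picture viewer there is one more tool, called after "Request:" by a JSON object that holds its "op" and its "data". apply_moves: Moves the arm, as the interface text tells. Its arguments: {"type":"object","properties":{"deltas":{"type":"array","items":{"type":"array"}}},"required":["deltas"]}

```bash
mkdir -p pics; ls
cat > h.py <<'E'
import numpy as np,cv2
from station import env,viewer
def cam(name):
    c=viewer.get_calibration(name);K=np.array(c["mtx"])
    if name=="wrist":
        o=env.get_obs();T=np.eye(4);T[:3,:3]=o["orientation"];T[:3,3]=o["tool_pos"];T=T@np.array(c["hand_eye"])
        return K,T[:3,:3],T[:3,3],c
    return K,np.array(c["orientation"]),np.array(c["origin"]),c
def cloud(name,cm,d):
    K,R,t,c=cm
    v,u=np.mgrid[:384,:512]
    x=(u-K[0,2])/K[0,0]*d;y=(v-K[1,2])/K[1,1]*d
    return np.stack([x,-y,-d],-1)@R.T+t
def proj(cm,p):
    K,R,t,c=cm;q=(np.atleast_2d(p)-t)@R;return np.c_[K[0,0]*q[:,0]/-q[:,2]+K[0,2],K[1,1]*-q[:,1]/-q[:,2]+K[1,2]]
E
python3 - <<'E'
from h import *
o=env.get_obs();print(o,env.finger_overhang)
ims=[]
for n in("scene","top"):
    cm=cam(n);im,d=viewer.snapshot(n);ims.append(im);P=cloud(n,cm,d)
    print(n,{k:np.round(np.array(v),4).tolist() for k,v in cm[3].items()})
    for q in("loose_joiner","tray","drink_can","screwdriver","spare_wheel"):
        for r in viewer.masks_of(n,q):
            m=r["mask"]&(d>0);p=P[m];print(q,round(r["p"],2),np.round(r["uv"]),m.sum(),np.round(np.median(p,0),3) if len(p) else "",np.round(np.percentile(p,[2,98],axis=0),3).tolist() if len(p) else "")
    cv2.imwrite(f"pics/{n}0.png",im[...,::-1]);np.savez(f"{n}0.npz",im=im,d=d,P=P)
E
```

```text
pics
{'time_s': 0.0, 'joint_pos': array([ 1.10700148e+00,  2.60684896e-01, -1.39412187e-01,  1.17270338e+00,
       -2.28526440e-05,  1.57079987e+00]), 'joint_vel': array([ 6.45704096e-05, -1.07437079e-04,  8.44777063e-04, -2.32441249e-03,
        1.58404467e-03,  1.67965945e-03]), 'joint_efforts': array([-2.39560550e-04, -4.05682755e+01,  2.53919488e+01,  1.89067324e-02,
        2.66951283e-04,  6.18467453e-06]), 'tool_pos': array([0.2345694 , 0.46895107, 0.25544809]), 'orientation': array([[-8.94359772e-01,  4.47347551e-01, -8.76100528e-04],
       [ 4.47348408e-01,  8.94357955e-01, -1.80264130e-03],
       [-2.28596937e-05, -2.00413204e-03, -9.99997991e-01]]), 'force': array([-0.50910994,  0.13065857, -0.51063461]), 'torque': array([-0.02562998,  0.04778112, -0.03172145]), 'gripper_force': 0.0, 'finger_gap': 0.9990016254970521} 0.025
scene {'mtx': [[481.3394, 0.0, 253.107], [0.0, 481.3394, 188.2575], [0.0, 0.0, 1.0]], 'origin': [1.1455, -0.5512, 0.9446], 'orientation': [[0.6976, -0.5355, 0.4761], [0.7165, 0.5261, -0.4581], [-0.0051, 0.6607, 0.7506]]}
loose_joiner 0.86 [123. 246.] 
[... 698 characters left out ...]
ation': [[-0.0249, 0.9922, -0.1225], [-0.9997, -0.0237, 0.0115], [0.0085, 0.1227, 0.9924]]}
loose_joiner 0.72 [380. 219.] 960 [ 0.457 -0.334  0.005] [[0.401, -0.359, -0.0], [0.514, -0.297, 0.031]]
tray 0.86 [175. 131.] 4976 [0.72  0.229 0.006] [[0.62, 0.134, 0.001], [0.811, 0.312, 0.042]]
tray 0.78 [254. 188.] 1168 [ 0.552 -0.002  0.006] [[0.47, -0.074, 0.001], [0.624, 0.069, 0.034]]
drink_can 0.3 [377. 221.] 1069 [ 0.459 -0.334  0.005] [[0.401, -0.363, -0.002], [0.519, -0.295, 0.031]]
screwdriver 0.54 [270. 106.] 402 [ 0.78  -0.037  0.021] [[0.687, -0.072, -0.002], [0.834, 0.013, 0.027]]
spare_wheel 0.66 [338. 128.] 426 [ 0.72  -0.234  0.025] [[0.693, -0.265, 0.009], [0.749, -0.207, 0.029]]
```

View pics/scene0.png

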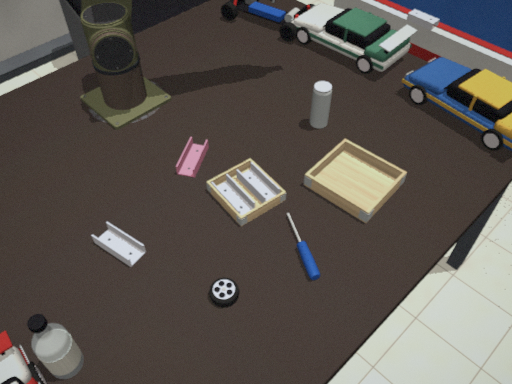

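View pics/top0.png

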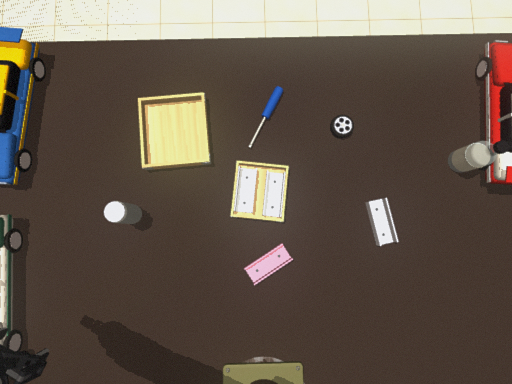

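The scene view shows the silver loose joiner at (120,244) and in the top view at (382,222). The small tray with two joiners is at top (260,191).
- **Could be taken for the joiner:** silver loose (382,222), pink look-alike (268,263), packed pair (246,190) and (272,193).
- **Could be taken for the tray:** small (260,191), big and empty (175,131).

I choose the silver joiner at (382,222) and the small tray.

Run:
```python
from h import *
for n in("scene","top"):
    z=np.load(n+"0.npz");P=z["P"];im=z["im"].astype(int)
    ok=z["d"]>0
    def rect(m,tag):
        p=P[m][:,:2].astype(np.float32)
        (c,s,a)=cv2.minAreaRect(p*1000);print(n,tag,len(p),np.round(c,1),np.round(s,1),round(a,1),"med z",np.round(np.median(P[m][:,2]),4))
    box=lambda x0,x1,y0,y1,z0,z1:ok&(P[...,0]>x0)&(P[...,0]<x1)&(P[...,1]>y0)&(P[...,1]<y1)&(P[...,2]>z0)&(P[...,2]<z1)
    rect(box(.36,.56,-.42,-.24,.015,.04),"loose legs")
    rect(box(.36,.56,-.42,-.24,.003,.04)&(im.min(-1)>110),"loose all")
    m=box(.42,.68,-.11,.11,.02,.045);rect(m,"tray hi")
    sat=(im.max(-1)-im.min(-1))
    rect(m&(sat>40),"tray wood")
    t=box(.42,.68,-.11,.11,-.02,.03)&(im.max(-1)<60);print("table z",np.median(P[t][:,2]))
    if n=="top":print("floor webs z",np.percentile(P[box(.5,.6,-.05,.05,-.01,.02)][:,2],[10,50,90]))
im=np.load("top0.npz")["im"];a=cv2.resize(im[160:256,220:420],None,fx=4,fy=4,interpolation=cv2.INTER_CUBIC);cv2.imwrite("pics/crop.png",a[...,::-1])
```

```text
scene loose legs 375 [ 459.6 -329. ] [124.1  52.1] 11.1 med z 0.0275
scene loose all 1019 [ 449.8 -325.1] [142.   63.5] 11.1 med z 0.0073
scene tray hi 1345 [550.6  -3.9] [143.8 155. ] 83.1 med z 0.0308
scene tray wood 575 [550.2  -3.5] [143.  154.4] 83.0 med z 0.0306
table z 0.00026762509714328697
top loose legs 304 [ 458.1 -328.7] [119.2  51.6] 11.5 med z 0.0269
top loose all 551 [ 457.7 -329. ] [119.9  51.6] 11.2 med z 0.0058
top tray hi 839 [547.3  -4.1] [141.2 150.9] 82.8 med z 0.0319
top tray wood 520 [547.7  -4.1] [141.2 150.2] 82.8 med z 0.0309
table z -0.0013709180778769259
floor webs z [0.00330711 0.00733889 0.01000244]
```

View pics/crop.png

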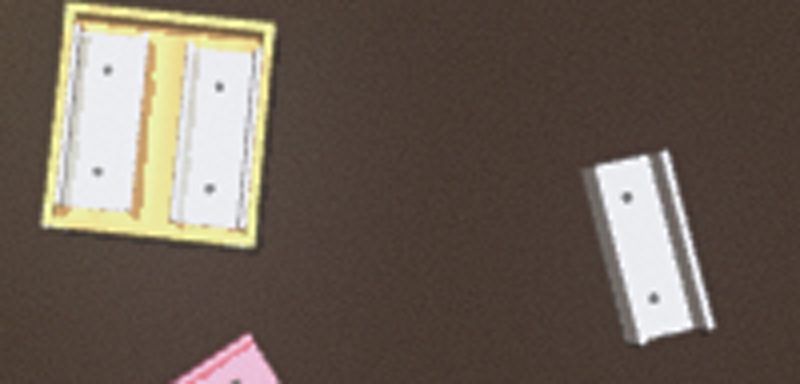

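The crop confirms it: the silver joiner is on the right with its open side up, and the small tray on the left holds two silver joiners. The pink one is partly visible at the bottom. I'll fly over the tray for a near look, then on to the joiner.

```bash
cat >> h.py <<'E'
from scipy.spatial.transform import Rotation as Ro,Slerp
import json
def save():
    o=env.get_obs()
    open("q.txt","a").write(json.dumps([*map(float,o["joint_pos"]),*map(float,o["tool_pos"]),*map(float,np.ravel(o["orientation"]))])+"\n")
    return o
def tool(yaw_y,heading=None,lean=0):
    """tool R: y horizontal at azimuth yaw_y (deg); z down, leaning by lean deg about y (positive: toward x_down-pose... x=y×z)"""
    a=np.radians(yaw_y);y=np.array([np.cos(a),np.sin(a),0]);z=np.array([0,0,-1.]);x=np.cross(y,z)
    return np.c_[x,y,z]@Ro.from_euler("y",lean,degrees=True).as_matrix()   # z -> z+sin(lean)*x
def plan(wps,start=None,ms=.049,mr=.145):
    """wps: (pos,R,hand[,nmin])"""
    if start is None:
        o=env.get_obs();p,R=np.array(o["tool_pos"]),np.array(o["orientation"])
    else:p,R=start
    rows=[]
    for w in wps:
        P,Q,h=np.array(w[0]),w[1],w[2]
        rv=Ro.from_matrix(R.T@Q).as_rotvec()
        n=max(int(np.ceil(np.linalg.norm(P-p)/ms)),int(np.ceil(np.linalg.norm(rv)/mr)),w[3] if len(w)>3 else 1)
        p0,R0=p.copy(),R.copy()
        for k in range(1,n+1):
            tp=p0+(P-p0)*k/n;tR=R0@Ro.from_rotvec(rv*k/n).as_matrix()
            d=np.round(R.T@(tp-p),4);r=np.round(Ro.from_matrix(R.T@tR).as_rotvec(),3)
            rows.append([d.tolist(),r.tolist(),h]);p=p+R@d;R=R@Ro.from_rotvec(r).as_matrix()
    rows=[[[float(x)+0. for x in a],[float(x)+0. for x in b],h] for a,b,h in rows]
    for i in range(0,len(rows),5):print(json.dumps(rows[i:i+5]).replace(" ",""))
    return p,R
E
python3 - <<'E'
from h import *
save()
A=lambda az,r,z:[r*np.cos(np.radians(az)),r*np.sin(np.radians(az)),z]
print(env.get_obs()["orientation"][:,0])
s=plan([(A(40,.5,.27),tool(73),-1),(A(20,.5,.27),tool(78),-1),(A(0,.49,.27),tool(83),-1)])
E
```

```text
[-8.94355685e-01  4.47356579e-01 -2.25636086e-05]
[[[-0.0398,-0.0132,-0.0027],[0.0,0.0,-0.033],-1],[[-0.0393,-0.0146,-0.0028],[0.0,0.0,-0.034],-1],[[-0.0387,-0.0159,-0.0027],[0.0,0.0,-0.033],-1],[[-0.0383,-0.0171,-0.0027],[0.0,0.0,-0.034],-1],[[-0.0376,-0.0184,-0.0028],[0.0,0.0,-0.033],-1]]
[[[-0.0318,-0.0296,0.0],[0.0,0.0,-0.022],-1],[[-0.031,-0.0303,0.0],[0.0,0.0,-0.022],-1],[[-0.0305,-0.031,0.0],[0.0,0.0,-0.022],-1],[[-0.0297,-0.0316,0.0],[0.0,0.0,-0.021],-1],[[-0.0138,-0.0408,0.0],[0.0,0.0,-0.022],-1]]
[[[-0.013,-0.041,0.0],[0.0,0.0,-0.022],-1],[[-0.012,-0.0414,0.0],[0.0,0.0,-0.022],-1],[[-0.0111,-0.0416,0.0],[0.0,0.0,-0.022],-1]]
```

Request:
{"op": "apply_moves", "data": {"deltas": [[[-0.04, -0.013, -0.003], [0, 0, -0.033], -1], [[-0.039, -0.015, -0.003], [0, 0, -0.033], -1], [[-0.039, -0.016, -0.003], [0, 0, -0.033], -1], [[-0.038, -0.017, -0.003], [0, 0, -0.034], -1], [[-0.038, -0.018, -0.003], [0, 0, -0.033], -1]]}}

```text
time_s: 1.1
tool_pos: [0.3842, 0.3202, 0.2716]
orientation: [[-0.957, 0.292, 0.0], [0.292, 0.957, 0.0], [-0.0, 0.0, -1.0]]
force: [-0.3, 0.5, 0.0]
finger_gap: 1.0
gripper_force: 0.0
```

Request:
{"op": "apply_moves", "data": {"deltas": [[[-0.032, -0.03, 0], [0, 0, -0.022], -1], [[-0.031, -0.03, 0], [0, 0, -0.022], -1], [[-0.03, -0.031, 0], [0, 0, -0.022], -1], [[-0.03, -0.032, 0], [0, 0, -0.021], -1], [[-0.014, -0.041, 0], [0, 0, -0.022], -1]]}}

```text
time_s: 1.6
tool_pos: [0.4773, 0.1261, 0.2714]
orientation: [[-0.982, 0.187, 0.002], [0.187, 0.982, 0.0], [-0.002, 0.001, -1.0]]
force: [-0.8, -0.2, 0.6]
finger_gap: 0.996
gripper_force: 0.0
```

Request:
{"op": "apply_moves", "data": {"deltas": [[[-0.013, -0.041, 0], [0, 0, -0.022], -1], [[-0.012, -0.041, 0], [0, 0, -0.022], -1], [[-0.011, -0.042, 0], [0, 0, -0.022], -1], [[0, 0, 0], [0, 0, 0], -1]]}}

```text
time_s: 2.0
tool_pos: [0.4903, -0.0052, 0.2714]
orientation: [[-0.992, 0.129, 0.001], [0.129, 0.992, -0.002], [-0.001, -0.002, -1.0]]
force: [0.2, -0.0, 0.5]
finger_gap: 1.0
gripper_force: 0.0
```

Run:
```python
from h import *
o=save();print(o["time_s"],o["tool_pos"],o["joint_pos"])
cm=cam("wrist");im,d=viewer.snapshot("wrist");P=cloud("wrist",cm,d);np.savez("w1.npz",im=im,d=d,P=P)
print(np.array(cm[3]["hand_eye"]),cm[3].keys())
cv2.imwrite("pics/w1.png",im[...,::-1])
```

```text
2.0 [ 0.49026851 -0.00520802  0.27141389] [-0.0094597   0.19382879 -0.18672619  1.18957069 -0.0019298   0.11982471]
[[ 3.93889521e-04  9.60257902e-01  2.79113966e-01  7.10520991e-02]
 [ 9.99999306e-01 -6.83434544e-05 -1.17608556e-03 -8.56782855e-04]
 [-1.11026984e-03  2.79114236e-01 -9.60257263e-01 -1.16897450e-01]
 [ 0.00000000e+00  0.00000000e+00  0.00000000e+00  1.00000000e+00]] dict_keys(['mtx', 'hand_eye'])
```

View pics/w1.png

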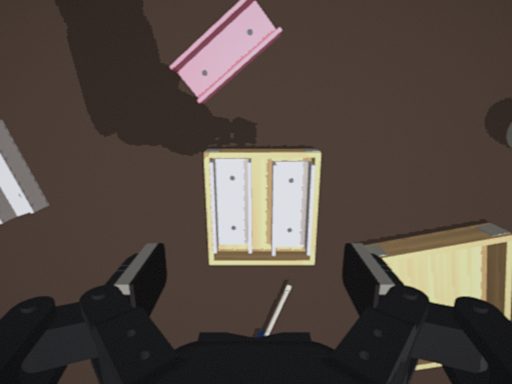

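The wrist view shows the small tray at (262,207) with the packed pair at (233,203) and (290,205). The pink one at (228,50) and the big tray at lower right are out of the job.

Run:
```python
from h import *
z=np.load("w1.npz");P=z["P"];im=z["im"].astype(int);ok=z["d"]>0
ok&=(P[...,0]>.44)&(P[...,0]<.66)&(abs(P[...,1])<.11)
hi=ok&(P[...,2]>.022)&(P[...,2]<.05)
v,u=np.mgrid[:384,:512];hi&=(v<275)&(u>195)&(u<330)
sat=im.max(-1)-im.min(-1)
c,s,a=cv2.minAreaRect((P[hi][:,:2]*1000).astype(np.float32));print("tray",c,s,a,np.median(P[hi][:,2]))
yaw=np.radians(a-90 if a>45 else a);c=np.array(c)/1000
R=np.array([[np.cos(yaw),-np.sin(yaw)],[np.sin(yaw),np.cos(yaw)]])
L=(P[...,:2]-c)@R
al=ok&(v<275)&(abs(L[...,0])<.045)&(abs(L[...,1])<.066)
for lo in np.arange(-.068,.068,.002):
    m=al&(L[...,1]>=lo)&(L[...,1]<lo+.002)
    if m.sum():print(round(1000*lo),m.sum(),np.round(np.percentile(P[m][:,2],[10,50,90])*1000,1),np.round(np.median(sat[m])))
```

```text
tray (547.1064453125, -3.2730331420898438) (140.63241577148438, 151.26416015625) 82.84871673583984 0.031507613161654485
-66 100 [30.5 31.2 32. ] 34.0
-64 84 [32.  33.8 34.9] 8.0
-62 107 [33.4 34.3 35.2] 9.0
-60 280 [ 8.2 20.3 34. ] 4.0
-58 94 [7.5 8.3 9. ] 9.0
-56 94 [7.6 8.4 9.1] 8.0
-54 92 [7.3 8.1 9. ] 8.0
-52 98 [7.4 8.1 9. ] 8.0
-50 93 [7.2 8.2 9. ] 8.0
-48 97 [7.3 8.3 9.4] 8.0
-46 97 [7.4 8.2 9.2] 8.0
-44 91 [7.1 8.3 9.2] 8.0
-42 101 [7.3 8.3 9.1] 8.0
-40 86 [7.3 8.2 9.2] 8.0
-38 106 [7.4 8.3 9.3] 8.0
-36 89 [7.3 8.4 9.3] 8.0
-34 104 [7.3 8.4 9.1] 8.0
-32 85 [7.5 8.4 9.2] 8.0
-30 99 [7.3 8.3 9.1] 8.0
-28 93 [7.4 8.2 9.2] 9.0
-26 93 [7.3 8.3 9.3] 8.0
-24 101 [7.3 8.2 9.2] 7.0
-22 85 [7.4 8.3 9.3] 10.0
-20 108 [7.3 8.3 9.3] 4.0
-18 80 [33.  34.3 35.3] 9.0
-16 94 [33.3 34.  34.9] 9.0
-14 104 [ 3.8  4.8 34.7] 46.0
-12 126 [3.4 4.2 5.5] 63.0
-10 64 [3.2 4.3 5.7] 60.0
-8 126 [3.4 4.4 5.2] 58.0
-6 63 [3.3 4.2 5.1] 56.0
-4 123 [3.6 4.4 5.3] 54.0
-2 65 [3.4 4.4 5.1] 50.0
0 96 [3.3 4.2 5.4] 48.0
2 95 [3.1 4.3 5.2] 49.0
4 91 [3.4 4.3 5.1] 53.0
6 97 [3.4 4.4 5.2] 68.0
8 87 [3.6 4.3 5.2] 73.0
10 102 [3.5 4.3 5.1] 73.0
12 184 [ 4.1 14.1 34.2] 10.0
14 110 [33.4 34.4 35.2] 9.0
16 77 [33.4 34.3 35.5] 8.0
18 30 [8.1 8.6 9.2] 8.0
20 90 [7.3 8.3 9.5] 8.0
22 98 [7.6 8.4 9.3] 8.0
24 93 [7.4 8.3 9.3] 9.0
26 98 [7.5 8.3 9.2] 8.0
28 93 [7.5 8.4 9.1] 8.0
30 95 [7.2 8.2 9.3] 8.0
32 95 [7.2 8.4 9.3] 9.0
34 94 [7.5 8.3 9.1] 8.0
36 98 [7.6 8.5 9.3] 8.0
38 93 [7.6 8.3 9.4] 8.0
40 93 [7.2 8.4 9.3] 8.0
42 93 [7.4 8.4 9.3] 8.0
44 92 [7.2 8.3 9.4] 8.0
46 100 [7.6 8.4 9.4] 8.0
48 97 [7.6 8.4 9.3] 8.0
50 93 [7.5 8.5 9.6] 8.0
52 95 [7.5 8.3 9.3] 4.0
54 94 [7.5 8.5 9.3] 10.0
56 95 [7.5 8.4 9.4] 10.0
58 346 [ 8.2 19.6 33.6] 8.0
60 110 [33.5 34.4 35.1] 8.0
62 79 [33.5 34.3 35.3] 11.0
64 98 [30.6 31.4 32.4] 49.0
```

Run:
```python
from h import *
A=lambda az,r,z:[r*np.cos(np.radians(az)),r*np.sin(np.radians(az)),z]
plan([(A(-20,.52,.25),tool(95),-1),([.457,-.329,.23],tool(101.3),-1)])
```

```text
[[[-0.0052,-0.0434,0.0053],[0.0,0.0,-0.054],-1],[[-0.0029,-0.0436,0.0054],[0.0,0.0,-0.054],-1],[[-0.0005,-0.0437,0.0053],[0.0,0.0,-0.053],-1],[[0.0018,-0.0437,0.0053],[0.0,0.0,-0.054],-1],[[0.0112,-0.0369,0.005],[0.0,0.0,-0.027],-1]]
[[[0.0121,-0.0367,0.005],[0.0,0.0,-0.028],-1],[[0.0132,-0.0362,0.005],[0.0,0.0,-0.027],-1],[[0.0142,-0.0359,0.005],[0.0,0.0,-0.028],-1]]
```

Request:
{"op": "apply_moves", "data": {"deltas": [[[-0.005, -0.043, 0.005], [0, 0, -0.054], -1], [[-0.003, -0.044, 0.005], [0, 0, -0.054], -1], [[0, -0.044, 0.005], [0, 0, -0.053], -1], [[0.002, -0.044, 0.005], [0, 0, -0.054], -1], [[0.011, -0.037, 0.005], [0, 0, -0.027], -1]]}}

```text
time_s: 2.55
tool_pos: [0.482, -0.215, 0.2462]
orientation: [[-0.993, -0.122, 0.001], [-0.122, 0.993, -0.0], [-0.001, -0.0, -1.0]]
force: [1.5, 0.3, -0.6]
finger_gap: 1.002
gripper_force: 0.0
```

Request:
{"op": "apply_moves", "data": {"deltas": [[[0.012, -0.037, 0.005], [0, 0, -0.028], -1], [[0.013, -0.036, 0.005], [0, 0, -0.027], -1], [[0.014, -0.036, 0.005], [0, 0, -0.028], -1], [[0, 0, 0], [0, 0, 0], -1]]}}

```text
time_s: 2.95
tool_pos: [0.4581, -0.3304, 0.2303]
orientation: [[-0.98, -0.198, -0.001], [-0.198, 0.98, -0.001], [0.001, -0.001, -1.0]]
force: [-0.5, -0.3, 0.4]
finger_gap: 0.996
gripper_force: 0.0
```

Run:
```python
from h import *
o=save();print(o["time_s"],o["tool_pos"],o["joint_pos"])
cm=cam("wrist");im,d=viewer.snapshot("wrist");P=cloud("wrist",cm,d);np.savez("w2.npz",im=im,d=d,P=P)
cv2.imwrite("pics/w2.png",im[...,::-1])
ok=(d>0)&(P[...,0]>.37)&(P[...,0]<.55)&(P[...,1]>-.41)&(P[...,1]<-.25)
for z0,z1 in((.015,.036),(.003,.036)):
    m=ok&(P[...,2]>z0)&(P[...,2]<z1);print(m.sum(),cv2.minAreaRect((P[m][:,:2]*1000).astype(np.float32)))
```

```text
2.95 [ 0.45809793 -0.33035112  0.23034115] [-6.24195540e-01  3.39629622e-01 -9.19172548e-02  1.13923544e+00
 -1.10045177e-03 -8.23071246e-01]
983 ((457.46026611328125, -328.68280029296875), (119.86986541748047, 50.07698059082031), 11.105563163757324)
3471 ((457.56805419921875, -328.6616516113281), (120.2322006225586, 50.07698059082031), 11.105563163757324)
```

Request:
{"op": "apply_moves", "data": {"deltas": [[[0, 0, 0], [0, 0.14, 0], -1], [[0, 0, 0], [0, 0.14, 0], -1], [[0, 0, 0], [0, 0.14, 0], -1], [[0, 0, 0], [0, 0, 0], -1]]}}

```text
time_s: 3.4
tool_pos: [0.4614, -0.3244, 0.2272]
orientation: [[-0.891, -0.206, -0.405], [-0.19, 0.979, -0.08], [0.413, 0.005, -0.911]]
force: [-0.1, 0.9, -1.0]
finger_gap: 0.999
gripper_force: 0.0
```

Run:
```python
from h import *
o=save();print(o["time_s"],o["tool_pos"],o["joint_pos"],o["orientation"])
```

```text
3.4 [ 0.46138958 -0.32441134  0.22718254] [-0.47746963  0.58369211  0.21817703  1.54593314 -0.26057418 -0.64115072] [[-0.8907288  -0.20612493 -0.40511074]
 [-0.18983884  0.97851173 -0.08047366]
 [ 0.41299324  0.00522555 -0.9107191 ]]
```

View pics/w2.png

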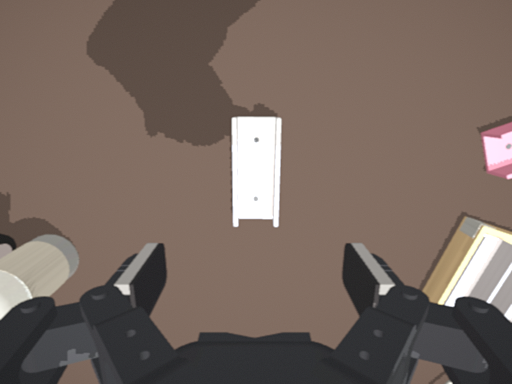

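The wrist view shows the joiner at (256,168), open side up, with the fit giving 120 x 50 mm at 11.1°. Next I'll fit the arm's kinematics so I can check the reach of the turn-over poses.

```bash
cat > kin.py <<'E'
from h import *
from scipy.optimize import least_squares
Z=np.array([json.loads(l) for l in open("q.txt")])
def fk(q,k):
    a0,H,L1,e1,L2,e2,d4,Lw=k
    f=q[1]-q[2];p=f+q[3]
    w=np.array([a0+L1*np.sin(q[1])+e1*np.cos(q[1])+L2*np.cos(f)+e2*np.sin(f),0,H+L1*np.cos(q[1])-e1*np.sin(q[1])-L2*np.sin(f)+e2*np.cos(f)])
    Rw=Ro.from_euler("z",q[0])*Ro.from_euler("y",p)*Ro.from_euler("z",q[4])
    pos=Ro.from_euler("z",q[0]).apply(w)+(Ro.from_euler("z",q[0])*Ro.from_euler("y",p)).apply([d4,0,0])+Rw.apply([Lw,0,0])
    # tool: z=Rw x ; at j6=0 y tool = Rw y ; sign of j6 fitted
    Rt=(Rw*Ro.from_euler("x",q[5])).as_matrix()@np.array([[0,0,1],[0,1,0],[-1,0,0.]])
    return pos,Rt
k0=np.array([0,.2,.35,0,.35,0,.05,.2])
def res(k):
    return np.r_[np.concatenate([(fk(z[:6],k)[0]-z[6:9])/.001 for z in Z]),(k-k0)/np.array([.1,.2,.2,.05,.2,.05,.1,.1])]
K=least_squares(res,k0).x
JL=np.array([[-2.78,2.78],[-.83,1.72],[-1.28,1.37],[-1.9,2.12],[-1.57,1.48],[-3.14,3.14]])
def ik(pos,R,q0):
    f=lambda q:np.r_[(fk(q,K)[0]-pos)*10,Ro.from_matrix(fk(q,K)[1].T@R).as_rotvec()]
    s=least_squares(f,np.clip(q0,JL[:,0]+.01,JL[:,1]-.01),bounds=JL.T);return s.x,np.abs(s.fun).max()
E
python3 - <<'E'
from kin import *
print(np.round(K,3))
for z in Z:
    p,R=fk(z[:6],K);print(np.round((p-z[6:9])*1000,1),np.round(Ro.from_matrix(R.T@z[9:].reshape(3,3)).magnitude(),3))
E
```

```text
[ 0.004  0.261  0.579 -0.003  0.397  0.023  0.137  0.295]
[0.1 0.1 0. ] 0.0
[ 0. -0. -0.] 0.0
[-0.1  0.1  0.1] 0.0
[ 0. -0. -0.] 0.0
```

Run:
```python
from kin import *
q0=Z[-1][:6]
def gp(c,R,g=.006):return np.array(c)-R[:,2]*g
def show(t,c,R,q):
    q,e=ik(gp(c,R),R,q);m=np.minimum(q-JL[:,0],JL[:,1]-q).min();print(t,np.round(q,2),"err",round(e,4),"margin",round(m,2));return q
k=np.radians(11.1);kk=np.array([np.cos(k),np.sin(k),0])
pk=np.array([.4575,-.3287,.025])+.01*kk
for t1 in(0,20,30,40):
    show(f"pick t1={t1}",pk,tool(101.1,lean=t1),q0)
A=lambda az,r,z:np.array([r*np.cos(np.radians(az)),r*np.sin(np.radians(az)),z])
for r in(.35,.42,.5,.6):
  S=A(-30,r,.075)
  for t in(20,30,40,50):
    show(f"S1 r={r} t={t} out",S,tool(60,lean=t-90),q0)
    show(f"S2 r={r} t={t} in",S,tool(60,lean=90-t),q0)
tr=np.array([.5471,-.0035,.034])
for t in(0,20,30,40,50):
    show(f"place t={t}",tr,tool(82.85,lean=-t),Z[1][:6])
```

```text
pick t1=0 [-0.61  0.55 -0.34  0.68  0.   -0.8 ] err 0.0 margin 0.94
pick t1=20 [-0.5   0.72 -0.05  1.08 -0.22 -0.66] err 0.0 margin 1.0
pick t1=30 [-0.45  0.83  0.1   1.28 -0.31 -0.58] err 0.0 margin 0.84
pick t1=40 [-0.41  0.95  0.27  1.49 -0.38 -0.49] err 0.0 margin 0.63
S1 r=0.35 t=20 out [-1.71  1.25 -1.28 -0.23  1.48 -2.2 ] err 0.449 margin 0.0
S2 r=0.35 t=20 in [-0.52  1.08  0.13  1.84 -0.   -0.  ] err 0.0 margin 0.28
S1 r=0.35 t=30 out [-0.52  0.01 -1.28 -0.23  0.   -0.  ] err 0.5297 margin 0.0
S2 r=0.35 t=30 in [-0.52  0.95  0.02  1.69  0.    0.  ] err 0.0 margin 0.43
S1 r=0.35 t=40 out [-0.52  0.01 -1.28 -0.23  0.   -0.  ] err 0.3636 margin 0.0
S2 r=0.35 t=40 in [-0.52  0.82 -0.1   1.53  0.   -0.  ] err 0.0 margin 0.59
S1 r=0.35 t=50 out [-0.52  0.02 -1.28 -0.23  0.   -0.  ] err 0.1976 margin 0.0
S2 r=0.35 t=50 in [-0.52  0.69 -0.22  1.36  0.    0.  ] err 0.0 margin 0.76
S1 r=0.42 t=20 out [-0.52  0.18 -1.28 -0.51  0.   -0.  ] err 0.5993 margin 0.0
S2 r=0.42 t=20 in [-0.52  1.17  0.38  2.    0.    0.  ] err 0.0 margin 0.12
S1 r=0.42 t=30 out [-0.52  0.18 -1.28 -0.51  0.   -0
[... 1283 characters left out ...]
1.23  0.9   2.12 -0.   -0.  ] err 0.1742 margin 0.0
S1 r=0.6 t=40 out [-0.52  0.56 -1.18 -1.05 -0.    0.  ] err 0.0 margin 0.1
S2 r=0.6 t=40 in [-0.52  1.22  0.91  2.12 -0.    0.  ] err 0.0104 margin 0.0
S1 r=0.6 t=50 out [-0.52  0.39 -0.99 -0.51 -0.    0.  ] err 0.0 margin 0.29
S2 r=0.6 t=50 in [-0.52  1.06  0.65  1.86  0.    0.  ] err 0.0 margin 0.26
place t=0 [-0.01  0.51 -0.39  0.67  0.    0.12] err 0.0 margin 0.89
place t=20 [ 0.02  0.38 -0.77  0.07 -0.05  0.14] err 0.0 margin 0.51
place t=30 [ 0.04  0.39 -0.96 -0.3  -0.08  0.14] err 0.0 margin 0.32
place t=40 [ 0.06  0.51 -1.16 -0.79 -0.12  0.14] err 0.0 margin 0.12
place t=50 [ 0.09  0.67 -1.28 -1.18 -0.17  0.15] err 0.0636 margin 0.0
```

```bash
cat > s.py <<'E'
from kin import *
def gp(c,R,g=.006):return np.array(c)-R[:,2]*g
def best(c,R):
    b=(-1,None)
    for q0 in ([0,.7,0,1.4,0,0],[0,.4,-1,-.3,.3,0],[0,.6,-.3,.8,-.7,0],[0,.6,-.3,.8,.7,0]):
        for j6 in(-1.5,0,1.5):
            q0[5]=j6
            q,e=ik(gp(c,R),R,q0)
            if e<.003:
                m=np.minimum(q-JL[:,0],JL[:,1]-q).min()
                if m>b[0]:b=(m,q)
    return b
# heading h: direction tool points (standing). camera side variants: tool(h+90,lean=t-90) or tool(h-90,lean=90-t)
out=[]
for r in(.4,.5):
  S=np.array([r,0,.075])
  for t in(20,30,40,50):
    for h in range(0,181,20):
      for v,R in(("camlow",tool(h+90,lean=t-90)),("camhigh",tool(h-90,lean=90-t))):
        m,q=best(S,R)
        if m>.1:print(r,t,h,v,round(m,2),np.round(q,2))
E
python3 s.py
```

```text
0.4 20 60 camlow 0.33 [-0.76  0.74 -0.79  0.61  1.15 -2.18]
0.4 20 60 camhigh 0.33 [-0.76  0.74 -0.79  0.61  1.15  0.96]
0.4 20 80 camlow 0.51 [-0.67  0.86 -0.47  1.16  0.97 -2.58]
0.4 20 80 camhigh 0.51 [-0.67  0.86 -0.47  1.16  0.97  0.56]
0.4 20 100 camlow 0.36 [-0.56  0.95 -0.22  1.47  0.78 -2.78]
0.4 20 100 camhigh 0.65 [-0.56  0.95 -0.22  1.47  0.78  0.36]
0.4 20 120 camlow 0.24 [-0.43  1.02 -0.01  1.68  0.58 -2.9 ]
0.4 20 120 camhigh 0.44 [-0.43  1.02 -0.01  1.68  0.58  0.24]
0.4 20 140 camlow 0.15 [-0.29  1.08  0.15  1.83  0.39 -2.99]
0.4 20 140 camhigh 0.29 [-0.29  1.08  0.15  1.83  0.39  0.15]
0.4 20 160 camhigh 0.2 [-0.14  1.13  0.26  1.92  0.19  0.07]
0.4 20 180 camhigh 0.17 [-0.    1.14  0.3   1.95 -0.    0.  ]
0.4 30 60 camlow 0.41 [-0.7   0.58 -0.87  0.42  1.02 -1.91]
0.4 30 60 camhigh 0.41 [-0.7   0.58 -0.87  0.42  1.02  1.23]
0.4 30 80 camlow 0.59 [-0.63  0.7  -0.55  0.96  0.89 -2.34]
0.4 30 80 camhigh 0.59 [-0.63  0.7  -0.55  0.96  0.89  0.8 ]
0.4 30 100 camlow 0.54 [-0.52  0.81 -0.31  1.3   0.73 -2.6 ]
0.4 30 100 camhigh 0.75 [-0.52  0.81 -0.31  1.3   0.73  0.54]
0
[... 4731 characters left out ...]
0.41 -0.72  0.33  0.69  1.74]
0.5 50 80 camlow 0.8 [-0.39  0.53 -0.47  0.75  0.68 -1.85]
0.5 50 80 camhigh 0.8 [-0.39  0.53 -0.47  0.75  0.68  1.29]
0.5 50 100 camlow 0.89 [-0.34  0.65 -0.24  1.08  0.59 -2.21]
0.5 50 100 camhigh 0.89 [-0.34  0.65 -0.24  1.08  0.59  0.93]
0.5 50 120 camlow 0.64 [-0.27  0.74 -0.04  1.32  0.47 -2.5 ]
0.5 50 120 camhigh 0.8 [-0.27  0.74 -0.04  1.32  0.47  0.64]
0.5 50 140 camlow 0.4 [-0.19  0.82  0.11  1.49  0.32 -2.74]
0.5 50 140 camhigh 0.63 [-0.19  0.82  0.11  1.49  0.32  0.4 ]
0.5 50 160 camlow 0.19 [-0.1   0.87  0.21  1.59  0.16 -2.95]
0.5 50 160 camhigh 0.53 [-0.1   0.87  0.21  1.59  0.16  0.19]
0.5 50 180 camhigh 0.49 [-0.    0.88  0.24  1.63 -0.    0.  ]
```

```bash
cat > poses.py <<'E'
from kin import *
g=.002
def gp(c,R):return np.array(c)-R[:,2]*g
u=lambda a:np.array([np.cos(np.radians(a)),np.sin(np.radians(a)),0])
Rp=tool(101.1,lean=-30);cp=np.array([.4575,-.3287,.025])-.010*u(11.1)
S=np.array([.43*np.cos(np.radians(-36)),.43*np.sin(np.radians(-36)),.071]);h1=216
Rs1=tool(126,lean=60);Rm=tool(126);Rs2=tool(126,lean=-60)
cs2=S+.020*u(h1);cs2[2]=.068
Rf=tool(82.85,lean=30);cf=np.array([.5471,-.0035,.034])+.008*u(-7.15)
E
python3 - <<'E'
from poses import *
q=Z[-1][:6]
for n,c,R in(("pre",cp+[0,0,.12],Rp),("pick",cp,Rp),("lift",cp+[0,0,.15],Rp),("s1hi",S+[0,0,.06],Rs1),("s1",S,Rs1),("s1back",S-.12*Rs1[:,2],Rs1),("mid",S+[0,0,.2],Rm),("s2pre",cs2-.12*Rs2[:,2],Rs2),("s2",cs2,Rs2),("s2lift",cs2+[0,0,.15],Rs2),("x",S+[.1,.1,.22],tool(105,lean=-15)),("fhi",cf+[0,0,.12],Rf),("f",cf,Rf)):
    q,e=ik(gp(c,R),R,q);print(n,np.round(gp(c,R),3),np.round(q,2),"err",round(e,4),"margin",round(np.minimum(q-JL[:,0],JL[:,1]-q).min(),2))
plan([(gp(cp+[0,0,.1],Rp),Rp,-1),(gp(cp,Rp),Rp,-1)])
E
```

```text
pre [ 0.447 -0.331  0.147] [-0.87  0.27 -0.59  0.44  0.45 -1.  ] err 0.0 margin 0.69
pick [ 0.447 -0.331  0.027] [-0.87  0.48 -0.72  0.1   0.45 -1.  ] err 0.0 margin 0.56
lift [ 0.447 -0.331  0.177] [-0.87  0.23 -0.55  0.52  0.45 -1.  ] err 0.0 margin 0.73
s1hi [ 0.349 -0.252  0.132] [-0.18  0.79 -0.14  1.52 -0.68 -0.48] err 0.0 margin 0.6
s1 [ 0.349 -0.252  0.072] [-0.18  0.87 -0.16  1.42 -0.68 -0.48] err 0.0 margin 0.7
s1back [ 0.433 -0.191  0.132] [-0.06  0.89  0.11  1.71 -0.58 -0.39] err 0.0 margin 0.41
mid [ 0.348 -0.253  0.273] [-0.63  0.09 -0.3   1.17 -0.   -1.26] err 0.0 margin 0.92
s2pre [ 0.246 -0.327  0.129] [-1.49  0.67 -0.41  1.23  0.83 -2.45] err 0.0 margin 0.65
s2 [ 0.33  -0.266  0.069] [-1.28  0.69 -0.6   0.81  0.96 -2.19] err 0.0 margin 0.52
s2lift [ 0.33  -0.266  0.219] [-1.28  0.43 -0.49  1.17  0.96 -2.19] err 0.0 margin 0.52
x [ 0.447 -0.153  0.293] [-0.43  0.01 -0.37  0.98  0.17 -0.68] err 0.0 margin 0.84
fhi [ 0.556 -0.005  0.156] [-0.03  0.76  0.32  1.65  0.05  0.08] err 0.0 margin 0.47
f [ 0.556 -0.005  0.036] [-0.03  0.87  0.2   1.43  0.05  0.08] err 0.0 margin 0.69
[[[-0.0039,-0.0005,0.014],[0.001,-0.136,0.002],-1],[[-0.0019,-0.0006,0.0144],[0.001,-0.135,0.002],-1],[[0.0,-0.0005,0.0145],[0.001,-0.136,0.002],-1],[[0.0019,-0.0004,0.0144],[0.001,-0.135,0.002],-1],[[0.0039,-0.0005,0.014],[0.0,-0.136,0.002],-1]]
[[[0.0058,-0.0005,0.0133],[0.001,-0.136,0.002],-1],[[0.0075,-0.0005,0.0125],[0.001,-0.135,0.002],-1],[[0.0166,0.0,0.0289],[0.0,0.0,0.0],-1],[[0.0167,0.0,0.0288],[0.0,0.0,0.0],-1],[[0.0166,0.0,0.0289],[0.0,0.0,0.0],-1]]
```

Request:
{"op": "apply_moves", "data": {"deltas": [[[-0.004, 0, 0.014], [0, -0.136, 0.002], -1], [[-0.002, 0, 0.014], [0, -0.136, 0.002], -1], [[0, 0, 0.014], [0, -0.136, 0.002], -1], [[0.002, 0, 0.014], [0, -0.136, 0.002], -1], [[0.004, 0, 0.014], [0, -0.136, 0.002], -1]]}}

```text
time_s: 3.9
tool_pos: [0.4488, -0.3287, 0.1631]
orientation: [[-0.945, -0.193, 0.263], [-0.188, 0.981, 0.046], [-0.267, -0.005, -0.964]]
force: [-1.8, 0.2, -0.7]
finger_gap: 1.0
gripper_force: 0.0
```

Request:
{"op": "apply_moves", "data": {"deltas": [[[0.006, 0, 0.013], [0, -0.136, 0.002], -1], [[0.008, 0, 0.013], [0, -0.136, 0.002], -1], [[0, 0, 0], [0, 0, 0], -1]]}}

```text
time_s: 4.2
tool_pos: [0.4369, -0.3253, 0.1277]
orientation: [[-0.85, -0.185, 0.494], [-0.155, 0.983, 0.101], [-0.504, 0.01, -0.864]]
force: [-0.5, 0.4, -0.9]
finger_gap: 0.997
gripper_force: 0.0
```

Run:
```python
from poses import *
save();print(env.get_obs()["joint_pos"])
plan([(gp(cp+[0,0,.04],Rp),Rp,-1),(gp(cp,Rp),Rp,-1)])
```

```text
[-0.8844917   0.25488891 -0.65583722  0.39469414  0.4625385  -1.00479347]
[[[0.0116,-0.0039,0.0285],[0.002,0.002,-0.006],-1],[[0.0116,-0.0038,0.0285],[0.002,0.003,-0.006],-1],[[0.02,0.0,0.0346],[0.0,0.0,0.0],-1]]
```

Request:
{"op": "apply_moves", "data": {"deltas": [[[0.0116, -0.004, 0.0285], [0.002, 0.002, -0.006], -1], [[0.0116, -0.004, 0.0285], [0.002, 0.003, -0.006], -1], [[0, 0, 0], [0, 0, 0], -1]]}}

```text
time_s: 4.5
tool_pos: [0.4538, -0.3355, 0.0694]
orientation: [[-0.848, -0.198, 0.492], [-0.174, 0.98, 0.094], [-0.501, -0.006, -0.865]]
force: [-0.5, 0.2, 0.1]
finger_gap: 1.004
gripper_force: 0.0
```

Run:
```python
from poses import *
plan([(gp(cp,Rp),Rp,-1,2)])
```

```text
[[[0.0133,0.0031,0.0169],[-0.001,0.001,0.004],-1],[[0.0133,0.0031,0.017],[-0.002,0.0,0.004],-1]]
```

Request:
{"op": "apply_moves", "data": {"deltas": [[[0, 0, 0], [0, 0, 0], -1], [[0, 0, 0], [0, 0, 0], -1]]}}

```text
time_s: 4.7
tool_pos: [0.4551, -0.3376, 0.0729]
orientation: [[-0.845, -0.197, 0.497], [-0.176, 0.98, 0.089], [-0.504, -0.012, -0.863]]
force: [-0.2, -0.0, 0.3]
finger_gap: 1.001
gripper_force: 0.0
```

Run:
```python
from poses import *
plan([(gp(cp,Rp),Rp,-1,2)])
```

```text
[[[0.0146,0.0044,0.0182],[-0.004,0.003,0.005],-1],[[0.0145,0.0043,0.0182],[-0.004,0.002,0.005],-1]]
```

Request:
{"op": "apply_moves", "data": {"deltas": [[[0.0146, 0.0044, 0.018], [-0.004, 0.003, 0.005], -1], [[0.0145, 0.0043, 0.018], [-0.004, 0.002, 0.005], -1], [[0, 0, 0], [0, 0, 0], -1], [[0, 0, 0], [0, 0, 0], -1], [[0, 0, 0], [0, 0, 0], -1]]}}

```text
time_s: 5.2
tool_pos: [0.4462, -0.3314, 0.0267]
orientation: [[-0.85, -0.191, 0.491], [-0.166, 0.981, 0.096], [-0.5, 0.0, -0.866]]
force: [0.2, -0.7, -0.5]
finger_gap: 1.003
gripper_force: 0.0
```

Run:
```python
from poses import *
save()
plan([(gp(cp,Rp),Rp,-1)])
cm=cam("wrist");im,d=viewer.snapshot("wrist");cv2.imwrite("pics/w3.png",im[...,::-1])
```

```text
[[[-0.0005,0.0005,0.0003],[-0.001,0.0,-0.001],-1]]
```

View pics/w3.png

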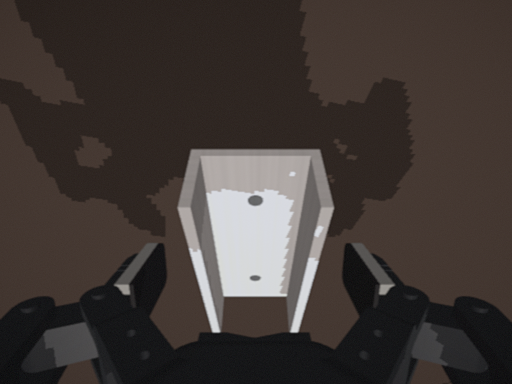

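The joiner sits centred between the open fingers, its near end at (260,180), so I'll close and lift.

Request:
{"op": "apply_moves", "data": {"deltas": [[[0, 0, 0], [0, 0, 0], 1], [[0, 0, 0], [0, 0, 0], 1], [[0, 0, 0], [0, 0, 0], 1], [[0, 0, 0], [0, 0, 0], 1], [[0, 0, 0], [0, 0, 0], 1]]}}

```text
time_s: 5.75
tool_pos: [0.4451, -0.3306, 0.0256]
orientation: [[-0.851, -0.191, 0.49], [-0.164, 0.982, 0.097], [-0.499, 0.002, -0.866]]
force: [-3.0, -0.1, 6.0]
finger_gap: 0.576
gripper_force: 62.4
```

Request:
{"op": "apply_moves", "data": {"deltas": [[[-0.01, 0, -0.017], [0, 0, 0], 1], [[-0.02, 0, -0.035], [0, 0, 0], 1], [[-0.02, 0, -0.035], [0, 0, 0], 1], [[-0.01, 0, -0.017], [0, 0, 0], 1], [[0, 0, 0], [0, 0, 0], 1]]}}

```text
time_s: 6.25
tool_pos: [0.4467, -0.3324, 0.1484]
orientation: [[-0.849, -0.191, 0.493], [-0.167, 0.982, 0.093], [-0.501, -0.003, -0.865]]
force: [-0.5, -0.2, -1.2]
finger_gap: 0.573
gripper_force: 62.7
```

Run:
```python
from poses import *
plan([(gp(S+[0,0,.07],Rs1),Rs1,1)],mr=.12)
```

```text
[[[0.0052,0.007,-0.0025],[0.009,0.11,-0.033],1],[[0.0052,0.0071,-0.002],[0.008,0.111,-0.034],1],[[0.0051,0.0073,-0.0015],[0.009,0.11,-0.033],1],[[0.005,0.0075,-0.0009],[0.009,0.11,-0.034],1],[[0.0049,0.0076,-0.0005],[0.008,0.111,-0.033],1]]
[[[0.0046,0.0078,-0.0001],[0.009,0.11,-0.034],1],[[0.0043,0.0079,0.0004],[0.009,0.11,-0.033],1],[[0.0041,0.0081,0.0008],[0.008,0.111,-0.033],1],[[0.0036,0.0082,0.0011],[0.009,0.11,-0.034],1],[[0.0032,0.0083,0.0015],[0.009,0.11,-0.033],1]]
[[[0.0028,0.0084,0.0017],[0.009,0.111,-0.034],1],[[0.0023,0.0086,0.0018],[0.008,0.11,-0.033],1],[[0.0017,0.0086,0.0021],[0.009,0.11,-0.034],1],[[0.0013,0.0087,0.0021],[0.009,0.111,-0.033],1]]
```

Request:
{"op": "apply_moves", "data": {"deltas": [[[0.005, 0.007, -0.0025], [0.009, 0.11, -0.033], 1], [[0.005, 0.007, -0.002], [0.008, 0.111, -0.034], 1], [[0.005, 0.007, -0.0015], [0.009, 0.11, -0.033], 1], [[0.005, 0.0075, -0.001], [0.009, 0.11, -0.034], 1], [[0.005, 0.0075, -0.0005], [0.008, 0.111, -0.033], 1]]}}

```text
time_s: 6.75
tool_pos: [0.4096, -0.3014, 0.1419]
orientation: [[-0.942, -0.336, -0.014], [-0.334, 0.939, -0.086], [0.043, -0.077, -0.996]]
force: [-0.7, 0.2, -1.8]
finger_gap: 0.576
gripper_force: 62.5
```

Request:
{"op": "apply_moves", "data": {"deltas": [[[0.0046, 0.008, 0], [0.009, 0.11, -0.034], 1], [[0.0043, 0.008, 0.0004], [0.009, 0.11, -0.033], 1], [[0.004, 0.008, 0.0008], [0.008, 0.111, -0.033], 1], [[0.0036, 0.008, 0.001], [0.009, 0.11, -0.034], 1], [[0.003, 0.008, 0.0015], [0.009, 0.11, -0.033], 1]]}}

```text
time_s: 7.25
tool_pos: [0.3761, -0.2728, 0.1398]
orientation: [[-0.734, -0.491, -0.469], [-0.372, 0.869, -0.327], [0.569, -0.066, -0.82]]
force: [-0.2, 0.5, -2.8]
finger_gap: 0.574
gripper_force: 62.6
```

Request:
{"op": "apply_moves", "data": {"deltas": [[[0.003, 0.0085, 0.0017], [0.009, 0.111, -0.034], 1], [[0.002, 0.0085, 0.0018], [0.008, 0.11, -0.033], 1], [[0.0017, 0.0085, 0.002], [0.009, 0.11, -0.034], 1], [[0.0013, 0.0085, 0.002], [0.009, 0.111, -0.033], 1]]}}

```text
time_s: 7.65
tool_pos: [0.3488, -0.2499, 0.138]
orientation: [[-0.397, -0.589, -0.704], [-0.298, 0.808, -0.508], [0.868, 0.008, -0.496]]
force: [-1.3, -0.5, -1.3]
finger_gap: 0.576
gripper_force: 62.6
```

Request:
{"op": "apply_moves", "data": {"deltas": [[[0, 0, 0], [0, 0, 0], 1], [[0, 0, 0], [0, 0, 0], 1], [[0, 0, 0], [0, 0, 0], 1]]}}

```text
time_s: 7.95
tool_pos: [0.349, -0.2509, 0.1397]
orientation: [[-0.403, -0.587, -0.702], [-0.298, 0.809, -0.506], [0.865, 0.005, -0.501]]
force: [-0.8, 0.4, -1.3]
finger_gap: 0.57
gripper_force: 62.7
```

Run:
```python
from poses import *
o=save();print(np.round(fk(o["joint_pos"],K)[0]-o["tool_pos"],4))
plan([(gp(S+[0,0,.02],Rs1),Rs1,1,3)])
im,d=viewer.snapshot("scene");P=cloud("scene",cam("scene"),d)
m=(d>0)&(np.linalg.norm(P[...,:2]-S[:2],axis=-1)<.08)&(P[...,2]>.01)&(P[...,2]<.2);print("lowest z",np.percentile(P[m][:,2],[0,1,5]))
c=cv2.resize(im[120:320,80:346],None,fx=3,fy=3,interpolation=cv2.INTER_CUBIC);cv2.imwrite("pics/s1.png",c[...,::-1])
```

```text
[ 0.0003 -0.     -0.0001]
[[[-0.0137,-0.0004,0.0081],[0.001,0.001,0.001],1],[[-0.0137,-0.0003,0.008],[0.001,0.0,0.002],1],[[-0.0138,-0.0003,0.008],[0.001,0.001,0.001],1]]
lowest z [0.06594544 0.07139439 0.08708869]
```

View pics/s1.png

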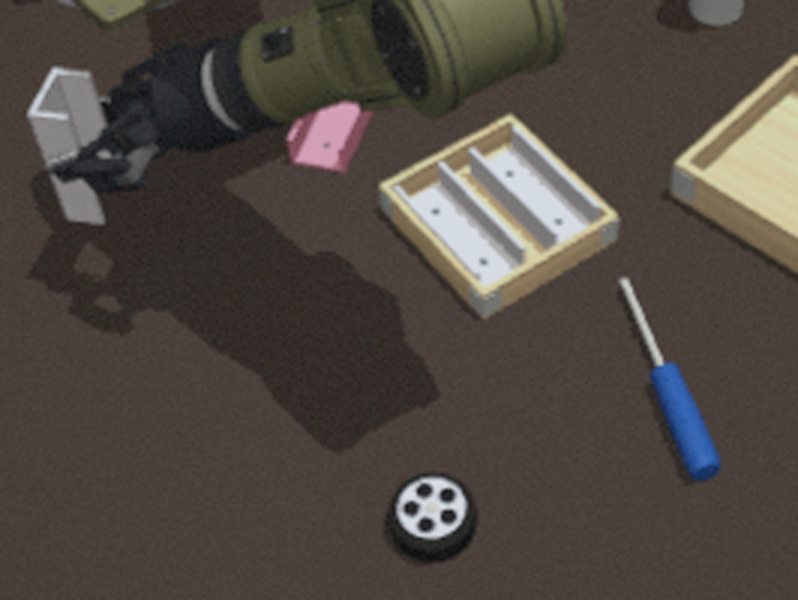

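The joiner is upright in the gripper at crop (65,150), with its open side towards the hand and its lower end about 69 mm up. I'll lower it now.

Request:
{"op": "apply_moves", "data": {"deltas": [[[-0.0137, 0, 0.008], [0.001, 0.001, 0.001], 1], [[-0.0137, 0, 0.008], [0.001, 0, 0.002], 1], [[-0.0137, 0, 0.008], [0.001, 0.001, 0.001], 1], [[-0.013, 0, 0.0075], [0, 0, 0], 1], [[0, 0, 0], [0, 0, 0], 1]]}}

```text
time_s: 8.5
tool_pos: [0.3478, -0.2504, 0.0752]
orientation: [[-0.4, -0.588, -0.703], [-0.294, 0.809, -0.509], [0.868, 0.003, -0.497]]
force: [-0.0, 0.7, -2.2]
finger_gap: 0.573
gripper_force: 62.7
```

Request:
{"op": "apply_moves", "data": {"deltas": [[[-0.0017, 0, 0.001], [0, 0, 0], 1], [[0, 0, 0], [0, 0, 0], 1]]}}

```text
time_s: 8.7
tool_pos: [0.3486, -0.2505, 0.0751]
orientation: [[-0.401, -0.589, -0.702], [-0.294, 0.808, -0.51], [0.867, 0.002, -0.498]]
force: [0.8, 0.1, -1.7]
finger_gap: 0.573
gripper_force: 62.7
```

Request:
{"op": "apply_moves", "data": {"deltas": [[[-0.0009, 0, 0.0005], [0, 0, 0], 1], [[0, 0, 0], [0, 0, 0], 1]]}}

```text
time_s: 8.9
tool_pos: [0.3488, -0.2505, 0.0743]
orientation: [[-0.402, -0.589, -0.701], [-0.294, 0.808, -0.51], [0.867, 0.001, -0.498]]
force: [0.5, -0.8, -2.1]
finger_gap: 0.579
gripper_force: 62.7
```

Run:
```python
from poses import *
o=env.get_obs();print(o["tool_pos"],gp(S,Rs1))
plan([(gp(S,Rs1),Rs1,1)])
```

```text
[ 0.34875794 -0.25046022  0.07428241] [ 0.34927857 -0.25172958  0.072     ]
[[[-0.0018,-0.0013,0.0014],[0.0,-0.002,0.002],1]]
```

Request:
{"op": "apply_moves", "data": {"deltas": [[[-0.0017, 0, 0.001], [0, 0, 0], 1], [[-0.0009, 0, 0.0005], [0, 0, 0], 1], [[0, 0, 0], [0, 0, 0], 1]]}}

```text
time_s: 9.2
tool_pos: [0.3487, -0.2506, 0.073]
orientation: [[-0.4, -0.59, -0.701], [-0.294, 0.807, -0.512], [0.868, 0.002, -0.496]]
force: [2.2, 2.5, 9.0]
finger_gap: 0.572
gripper_force: 63.8
```

Request:
{"op": "apply_moves", "data": {"deltas": [[[-0.0009, 0, 0.0005], [0, 0, 0], 1], [[0, 0, 0], [0, 0, 0], 1]]}}

```text
time_s: 9.4
tool_pos: [0.3487, -0.2506, 0.0729]
orientation: [[-0.399, -0.591, -0.701], [-0.294, 0.807, -0.512], [0.869, 0.002, -0.495]]
force: [2.8, 4.0, 15.1]
finger_gap: 0.577
gripper_force: 64.3
```

Request:
{"op": "apply_moves", "data": {"deltas": [[[-0.0009, 0, 0.0005], [0, 0, 0], 1], [[0, 0, 0], [0, 0, 0], 1]]}}

```text
time_s: 9.6
tool_pos: [0.3487, -0.2506, 0.0729]
orientation: [[-0.398, -0.592, -0.701], [-0.294, 0.806, -0.513], [0.869, 0.002, -0.495]]
force: [4.8, 7.1, 20.4]
finger_gap: 0.574
gripper_force: 64.7
```

Request:
{"op": "apply_moves", "data": {"deltas": [[[0.002, 0, -0.0012], [0, 0, 0], 1], [[0, 0, 0], [0, 0, 0], -0.4], [[0, 0, 0], [0, 0, 0], -1], [[0, 0, 0], [0, 0, 0], -1], [[0, 0, 0], [0, 0, 0], -1]]}}

```text
time_s: 10.1
tool_pos: [0.3484, -0.2504, 0.0711]
orientation: [[-0.401, -0.589, -0.702], [-0.294, 0.808, -0.51], [0.868, 0.002, -0.497]]
force: [0.6, -1.3, 0.7]
finger_gap: 0.995
gripper_force: 0.0
```

Request:
{"op": "apply_moves", "data": {"deltas": [[[0, 0, -0.01], [0, 0, 0], -1], [[0, 0, -0.03], [0, 0, 0], -1], [[0, 0, -0.045], [0, 0, 0], -1], [[0, 0, -0.045], [0, 0, 0], -1], [[0, 0, 0], [0, 0, 0], -1]]}}

```text
time_s: 10.6
tool_pos: [0.4448, -0.1818, 0.1377]
orientation: [[-0.407, -0.592, -0.696], [-0.295, 0.806, -0.513], [0.864, -0.003, -0.503]]
force: [-0.2, -0.6, -0.6]
finger_gap: 1.001
gripper_force: 0.0
```

Run:
```python
from poses import *
save()
for n in("wrist","top","scene"):
    cm=cam(n);im,d=viewer.snapshot(n);P=cloud(n,cm,d);np.savez(n+"S.npz",im=im,d=d,P=P)
    m=(d>0)&(np.linalg.norm(P[...,:2]-S[:2]-.01*u(h1)[:2],axis=-1)<.06)&(P[...,2]>.03)&(P[...,2]<.13)&(im.min(-1)>100)
    t=m&(P[...,2]>.112)
    print(n,m.sum(),t.sum(),"zmax",np.percentile(P[m][:,2],[1,50,99]) if m.any() else "")
    for q in(m,t):
        if q.sum()>5:print(cv2.minAreaRect((P[q][:,:2]*1000).astype(np.float32)))
plan([(gp(S+[.03,.03,.24],Rm),Rm,-1)],mr=.14)
```

```text
wrist 4977 897 zmax [0.03133885 0.08599157 0.11960438]
((340.3738098144531, -256.65032958984375), (32.21168518066406, 50.25468444824219), 36.17033004760742)
((340.2099304199219, -256.8228759765625), (31.745046615600586, 50.18965530395508), 36.01667404174805)
top 225 100 zmax [0.03601838 0.10935136 0.12287359]
((340.6407165527344, -256.57293701171875), (30.441211700439453, 50.53630447387695), 35.82117462158203)
((340.3749694824219, -256.7981872558594), (29.149446487426758, 50.43177795410156), 36.43704605102539)
scene 692 130 zmax [0.03109298 0.08597012 0.12216992]
((342.6949462890625, -256.621337890625), (32.81318664550781, 55.21259307861328), 36.71494674682617)
((342.350830078125, -256.3305358886719), (31.366683959960938, 54.31320571899414), 36.86714553833008)
[[[0.0238,0.0007,-0.0031],[0.0,-0.131,0.0],-1],[[0.0231,0.0007,-0.0062],[0.0,-0.132,0.001],-1],[[0.0222,0.0006,-0.0092],[0.0,-0.131,0.0],-1],[[0.0207,0.0007,-0.0119],[0.0,-0.131,0.0],-1],[[0.019,0.0006,-0.0146],[0.001,-0.131,0.0],-1]]
[[[0.017,0.0007,-0.017],[0.0,-0.132,0.001],-1],[[0.0145,0.0006,-0.019],[0.0,-0.131,0.0],-1],[[0.012,0.0006,-0.0208],[0.0,-0.131,0.0],-1]]
```

It stands upright: top at 120 mm, 50 x 30 footprint at (0.3403, -0.2567), 36°. I'll swing over to its back side.

Request:
{"op": "apply_moves", "data": {"deltas": [[[0.024, 0, -0.003], [0, -0.131, 0], -1], [[0.023, 0, -0.006], [0, -0.132, 0], -1], [[0.022, 0, -0.009], [0, -0.131, 0], -1], [[0.021, 0, -0.012], [0, -0.131, 0], -1], [[0.019, 0, -0.015], [0, -0.131, 0], -1]]}}

```text
time_s: 11.25
tool_pos: [0.4011, -0.2116, 0.2473]
orientation: [[-0.747, -0.588, -0.309], [-0.545, 0.809, -0.222], [0.38, 0.002, -0.925]]
force: [-0.4, -0.2, 0.6]
finger_gap: 1.003
gripper_force: 0.0
```

Request:
{"op": "apply_moves", "data": {"deltas": [[[0.017, 0, -0.017], [0, -0.132, 0], -1], [[0.0145, 0, -0.019], [0, -0.131, 0], -1], [[0.012, 0, -0.021], [0, -0.131, 0], -1], [[0, 0, 0], [0, 0, 0], -1]]}}

```text
time_s: 11.65
tool_pos: [0.3775, -0.23, 0.3166]
orientation: [[-0.813, -0.582, 0.004], [-0.582, 0.813, -0.001], [-0.003, -0.003, -1.0]]
force: [0.1, -0.4, 0.7]
finger_gap: 1.003
gripper_force: 0.0
```

```bash
sed -i 's/^cs2=.*/cs2=np.array([.3322,-.2626,.068])/' poses.py
python3 - <<'E'
from poses import *
plan([(gp(cs2-.12*Rs2[:,2]+[0,0,.03],Rs2),Rs2,-1)],mr=.09)
E
```

```text
[[[0.0135,0.0,0.0131],[-0.001,-0.087,0.0],-1],[[0.0146,-0.0001,0.0119],[0.0,-0.087,-0.001],-1],[[0.0155,0.0,0.0105],[-0.001,-0.087,0.0],-1],[[0.0164,0.0,0.0092],[0.0,-0.087,-0.001],-1],[[0.0172,0.0,0.0077],[-0.001,-0.087,0.0],-1]]
[[[0.0177,-0.0001,0.0062],[0.0,-0.087,0.0],-1],[[0.0182,0.0,0.0047],[-0.001,-0.087,-0.001],-1],[[0.0186,0.0,0.003],[0.0,-0.087,0.0],-1],[[0.0187,0.0,0.0014],[-0.001,-0.087,0.0],-1],[[0.0188,0.0,-0.0003],[0.0,-0.087,-0.001],-1]]
[[[0.0188,0.0,-0.0018],[-0.001,-0.088,0.0],-1],[[0.0184,0.0,-0.0035],[-0.001,-0.087,0.0],-1]]
```

Request:
{"op": "apply_moves", "data": {"deltas": [[[0.0135, 0, 0.013], [0, -0.087, 0], -1], [[0.0146, 0, 0.012], [0, -0.087, 0], -1], [[0.0155, 0, 0.0105], [0, -0.087, 0], -1], [[0.0164, 0, 0.009], [0, -0.087, 0], -1], [[0.0172, 0, 0.0077], [0, -0.087, 0], -1]]}}

```text
time_s: 12.15
tool_pos: [0.3247, -0.2661, 0.2465]
orientation: [[-0.734, -0.588, 0.34], [-0.531, 0.809, 0.253], [-0.424, 0.005, -0.906]]
force: [0.1, -0.1, -0.0]
finger_gap: 1.0
gripper_force: 0.0
```

Request:
{"op": "apply_moves", "data": {"deltas": [[[0.0177, 0, 0.006], [0, -0.087, 0], -1], [[0.0182, 0, 0.0047], [0, -0.087, 0], -1], [[0.0186, 0, 0.003], [0, -0.087, 0], -1], [[0.0187, 0, 0.0014], [0, -0.087, 0], -1], [[0.0188, 0, 0], [0, -0.087, 0], -1]]}}

```text
time_s: 12.65
tool_pos: [0.2707, -0.3055, 0.1815]
orientation: [[-0.521, -0.588, 0.618], [-0.375, 0.809, 0.454], [-0.767, 0.005, -0.642]]
force: [0.0, 0.6, -0.1]
finger_gap: 1.003
gripper_force: 0.0
```

Request:
{"op": "apply_moves", "data": {"deltas": [[[0.0188, 0, -0.0018], [0, -0.088, 0], -1], [[0.0184, 0, -0.0035], [0, -0.087, 0], -1], [[0, 0, 0], [0, 0, 0], -1], [[0, 0, 0], [0, 0, 0], -1], [[0, 0, 0], [0, 0, 0], -1]]}}

```text
time_s: 13.15
tool_pos: [0.2502, -0.3215, 0.1574]
orientation: [[-0.407, -0.589, 0.698], [-0.295, 0.808, 0.51], [-0.864, 0.002, -0.503]]
force: [0.4, 0.0, -0.2]
finger_gap: 1.0
gripper_force: 0.0
```

Run:
```python
from poses import *
save()
plan([(gp(cs2-.07*Rs2[:,2],Rs2),Rs2,-1,4)])
```

```text
[[[0.0067,-0.0002,0.0151],[0.001,-0.001,0.0],-1],[[0.0067,-0.0001,0.015],[0.0,-0.001,0.0],-1],[[0.0067,-0.0002,0.015],[0.001,0.0,0.0],-1],[[0.0068,-0.0001,0.0151],[0.001,-0.001,-0.001],-1]]
```

Request:
{"op": "apply_moves", "data": {"deltas": [[[0.0067, 0, 0.015], [0, 0, 0], -1], [[0.0067, 0, 0.015], [0, 0, 0], -1], [[0.0067, 0, 0.015], [0, 0, 0], -1], [[0.0067, 0, 0.015], [0, 0, 0], -1], [[0, 0, 0], [0, 0, 0], -1]]}}

```text
time_s: 13.65
tool_pos: [0.2817, -0.2979, 0.1045]
orientation: [[-0.406, -0.592, 0.697], [-0.298, 0.806, 0.511], [-0.864, 0.0, -0.503]]
force: [-0.2, 0.3, 0.6]
finger_gap: 0.996
gripper_force: 0.0
```

Request:
{"op": "apply_moves", "data": {"deltas": [[[0, 0, 0], [0, 0, 0], -1], [[0, 0, 0], [0, 0, 0], -1]]}}

```text
time_s: 13.85
tool_pos: [0.2811, -0.3003, 0.1047]
orientation: [[-0.406, -0.589, 0.699], [-0.297, 0.808, 0.509], [-0.864, -0.001, -0.503]]
force: [0.8, -0.1, -0.6]
finger_gap: 0.995
gripper_force: 0.0
```

Run:
```python
from poses import *
o=save()
n="wrist";cm=cam(n);im,d=viewer.snapshot(n);P=cloud(n,cm,d)
cv2.imwrite("pics/w4.png",im[...,::-1])
q=(P-o["tool_pos"])@o["orientation"]
m=(d>0)&(np.linalg.norm(P[...,:2]-[.34,-.257],axis=-1)<.06)&(P[...,2]>.01)&(P[...,2]<.13)&(im.min(-1)>70)
print(m.sum(),"tool y range",np.percentile(q[m][:,1],[1,50,99]),"top z",P[m][:,2].max())
plan([(gp(cs2,Rs2),Rs2,-1,4)])
```

```text
12129 tool y range [-0.02442865  0.00016505  0.02458839] top z 0.11911692867913919
[[[-0.0001,0.0001,0.0178],[0.0,-0.001,0.0],-1],[[-0.0002,0.0001,0.0179],[0.0,-0.001,0.001],-1],[[-0.0001,0.0001,0.0178],[0.001,-0.001,0.0],-1],[[0.0,0.0001,0.0179],[0.0,0.0,0.0],-1]]
```

View pics/w4.png

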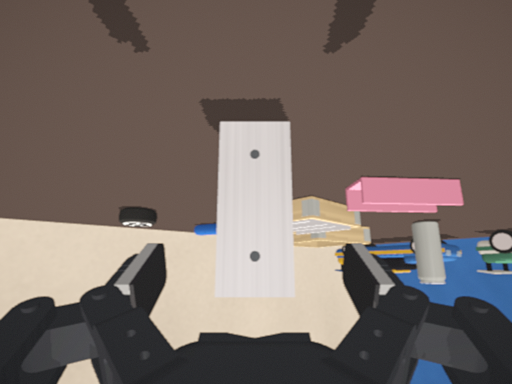

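The wrist view (upside down) shows the joiner's back centred at (255,210) between the fingers. I'll advance, close and lift.

Request:
{"op": "apply_moves", "data": {"deltas": [[[0, 0, 0.018], [0, 0, 0], -1], [[0, 0, 0.018], [0, 0, 0], -1], [[0, 0, 0.018], [0, 0, 0], -1], [[0, 0, 0.0175], [0, 0, 0], -1], [[0, 0, 0], [0, 0, 0], -1]]}}

```text
time_s: 14.4
tool_pos: [0.331, -0.2622, 0.0675]
orientation: [[-0.406, -0.59, 0.698], [-0.295, 0.807, 0.511], [-0.865, 0.002, -0.502]]
force: [0.5, -0.0, 1.0]
finger_gap: 1.001
gripper_force: 0.0
```

Request:
{"op": "apply_moves", "data": {"deltas": [[[0, 0, 0], [0, 0, 0], 1], [[0, 0, 0], [0, 0, 0], 1], [[0, 0, 0], [0, 0, 0], 1], [[0, 0, 0], [0, 0, 0], 1], [[0, 0, 0], [0, 0, 0], 1]]}}

```text
time_s: 14.9
tool_pos: [0.3307, -0.2642, 0.068]
orientation: [[-0.406, -0.588, 0.7], [-0.294, 0.809, 0.509], [-0.865, 0.001, -0.502]]
force: [-3.9, -1.3, 6.4]
finger_gap: 0.575
gripper_force: 64.5
```

Request:
{"op": "apply_moves", "data": {"deltas": [[[-0.009, 0, -0.005], [0, 0, 0], 1], [[-0.026, 0, -0.015], [0, 0, 0], 1], [[-0.035, 0, -0.02], [0, 0, 0], 1], [[-0.035, 0, -0.02], [0, 0, 0], 1], [[-0.02, 0, -0.01], [0, 0, 0], 1]]}}

```text
time_s: 15.4
tool_pos: [0.3327, -0.2624, 0.2134]
orientation: [[-0.406, -0.589, 0.699], [-0.296, 0.808, 0.509], [-0.864, -0.0, -0.503]]
force: [0.7, -0.7, -2.5]
finger_gap: 0.573
gripper_force: 63.7
```

Request:
{"op": "apply_moves", "data": {"deltas": [[[0, 0, 0], [0, 0, 0], 1], [[0, 0, 0], [0, 0, 0], 1]]}}

```text
time_s: 15.6
tool_pos: [0.3325, -0.2621, 0.2105]
orientation: [[-0.407, -0.589, 0.698], [-0.296, 0.808, 0.51], [-0.864, 0.001, -0.503]]
force: [-0.7, 0.1, -2.4]
finger_gap: 0.576
gripper_force: 63.7
```

Run:
```python
from poses import *
save()
Rx=tool(105,lean=-15)
s=plan([(gp(S+[.1,.1,.2],Rx),Rx,1),(gp(cf+[0,0,.14],Rf),Rf,1)],mr=.10)
```

```text
[[[-0.0148,0.0023,0.0116],[0.026,0.086,0.033],1],[[-0.0156,0.0031,0.0102],[0.025,0.086,0.034],1],[[-0.0163,0.0038,0.0088],[0.026,0.086,0.033],1],[[-0.0169,0.0046,0.0072],[0.025,0.085,0.033],1],[[-0.0173,0.0054,0.0057],[0.026,0.086,0.033],1]]
[[[-0.0175,0.006,0.004],[0.025,0.086,0.034],1],[[-0.0175,0.0067,0.0023],[0.026,0.086,0.033],1],[[-0.0175,0.0073,0.0007],[0.026,0.086,0.033],1],[[-0.0171,0.0079,-0.0011],[0.025,0.086,0.034],1],[[-0.0126,0.0128,0.0146],[-0.006,0.086,0.044],1]]
[[[-0.0132,0.0133,0.0135],[-0.005,0.086,0.043],1],[[-0.0138,0.0138,0.0124],[-0.006,0.086,0.044],1],[[-0.0141,0.0143,0.0113],[-0.006,0.086,0.044],1],[[-0.0145,0.0149,0.0102],[-0.006,0.087,0.043],1],[[-0.0146,0.0155,0.009],[-0.005,0.086,0.044],1]]
[[[-0.0147,0.016,0.0078],[-0.006,0.086,0.044],1],[[-0.0145,0.0167,0.0066],[-0.006,0.086,0.043],1],[[-0.0144,0.0173,0.0055],[-0.006,0.086,0.044],1]]
```

Request:
{"op": "apply_moves", "data": {"deltas": [[[-0.015, 0.002, 0.0116], [0.026, 0.086, 0.033], 1], [[-0.0156, 0.003, 0.01], [0.025, 0.086, 0.034], 1], [[-0.0163, 0.004, 0.009], [0.026, 0.086, 0.033], 1], [[-0.017, 0.0046, 0.007], [0.025, 0.085, 0.033], 1], [[-0.0173, 0.0054, 0.0057], [0.026, 0.086, 0.033], 1]]}}

```text
time_s: 16.1
tool_pos: [0.396, -0.2007, 0.2444]
orientation: [[-0.759, -0.408, 0.506], [-0.315, 0.912, 0.262], [-0.569, 0.04, -0.821]]
force: [-0.1, -0.8, -1.6]
finger_gap: 0.574
gripper_force: 63.7
```

Request:
{"op": "apply_moves", "data": {"deltas": [[[-0.0175, 0.006, 0.004], [0.025, 0.086, 0.034], 1], [[-0.0175, 0.0067, 0.0023], [0.026, 0.086, 0.033], 1], [[-0.0175, 0.0073, 0.0007], [0.026, 0.086, 0.033], 1], [[-0.017, 0.008, -0.001], [0.025, 0.086, 0.034], 1], [[-0.0126, 0.0128, 0.0146], [-0.006, 0.086, 0.044], 1]]}}

```text
time_s: 16.6
tool_pos: [0.4608, -0.136, 0.2636]
orientation: [[-0.962, -0.217, 0.167], [-0.211, 0.976, 0.052], [-0.174, 0.015, -0.985]]
force: [1.0, -0.8, -1.6]
finger_gap: 0.576
gripper_force: 63.6
```

Request:
{"op": "apply_moves", "data": {"deltas": [[[-0.013, 0.0133, 0.0135], [-0.005, 0.086, 0.043], 1], [[-0.0138, 0.0138, 0.0124], [-0.006, 0.086, 0.044], 1], [[-0.014, 0.0143, 0.0113], [-0.006, 0.086, 0.044], 1], [[-0.0145, 0.015, 0.01], [-0.006, 0.087, 0.043], 1], [[-0.0146, 0.0155, 0.009], [-0.005, 0.086, 0.044], 1]]}}

```text
time_s: 17.1
tool_pos: [0.5197, -0.0533, 0.2067]
orientation: [[-0.964, -0.0, -0.266], [-0.01, 0.999, 0.034], [0.266, 0.036, -0.963]]
force: [0.9, -0.2, -2.1]
finger_gap: 0.574
gripper_force: 63.6
```

Request:
{"op": "apply_moves", "data": {"deltas": [[[-0.0147, 0.016, 0.008], [-0.006, 0.086, 0.044], 1], [[-0.0145, 0.0167, 0.0066], [-0.006, 0.086, 0.043], 1], [[-0.0144, 0.0173, 0.0055], [-0.006, 0.086, 0.044], 1], [[0, 0, 0], [0, 0, 0], 1], [[0, 0, 0], [0, 0, 0], 1]]}}

```text
time_s: 17.6
tool_pos: [0.5556, -0.0047, 0.173]
orientation: [[-0.857, 0.124, -0.501], [0.107, 0.992, 0.064], [0.505, 0.001, -0.863]]
force: [0.5, 0.1, -0.3]
finger_gap: 0.576
gripper_force: 63.6
```

Run:
```python
from poses import *
save()
plan([(gp(cf+[0,0,.07],Rf),Rf,1,4)])
```

```text
[[[-0.0086,0.0,0.0145],[0.0,-0.001,0.0],1],[[-0.0085,0.0,0.0144],[0.001,-0.002,0.0],1],[[-0.0086,0.0001,0.0145],[0.0,-0.001,0.001],1],[[-0.0085,0.0,0.0145],[0.0,-0.002,0.0],1]]
```

Request:
{"op": "apply_moves", "data": {"deltas": [[[-0.0086, 0, 0.0145], [0, -0.001, 0], 1], [[-0.0086, 0, 0.0145], [0, -0.002, 0], 1], [[-0.0086, 0, 0.0145], [0, -0.001, 0], 1], [[-0.0086, 0, 0.0145], [0, -0.001, 0], 1], [[0, 0, 0], [0, 0, 0], 1]]}}

```text
time_s: 18.1
tool_pos: [0.5555, -0.0056, 0.1094]
orientation: [[-0.861, 0.126, -0.492], [0.109, 0.992, 0.064], [0.496, 0.002, -0.868]]
force: [0.0, -0.2, -1.8]
finger_gap: 0.574
gripper_force: 63.6
```

Request:
{"op": "apply_moves", "data": {"deltas": [[[0, 0, 0], [0, 0, 0], 1], [[0, 0, 0], [0, 0, 0], 1]]}}

```text
time_s: 18.3
tool_pos: [0.5575, -0.0053, 0.1112]
orientation: [[-0.863, 0.126, -0.489], [0.108, 0.992, 0.064], [0.493, 0.002, -0.87]]
force: [0.1, 0.2, -2.2]
finger_gap: 0.575
gripper_force: 63.6
```

```bash
cat > back.py <<'E'
from poses import *
import sys
def back(n,z0,z1,tag):
    cm=cam(n);im,d=viewer.snapshot(n);P=cloud(n,cm,d)
    m=(d>0)&(np.linalg.norm(P[...,:2]-[.547,-.0035],axis=-1)<.08)&(P[...,2]>z0)&(P[...,2]<z1)&(im.min(-1)>90)&(im.max(-1).astype(int)-im.min(-1)<35)
    p=P[m];cv2.imwrite(f"pics/{tag}.png",im[...,::-1])
    if len(p)<30:print(n,"few",len(p));return
    A=np.c_[p[:,:2]-[.547,-.0035],np.ones(len(p))];w=np.ones(len(p),bool)
    for _ in range(4):
        k=np.linalg.lstsq(A[w],p[w,2],rcond=None)[0];r=p[:,2]-A@k;w=abs(r)<.002
    yy=np.radians(-7.15);e=np.array([np.cos(yy),np.sin(yy)]);f=np.array([-e[1],e[0]])
    print(n,len(p),w.sum(),"z at centre",round(k[2]*1000,1),"tilt deg along",round(np.degrees(k[:2]@e),2),"across",round(np.degrees(k[:2]@f),2))
    q=p[w,:2]-[.5471,-.0035];print(" along",np.round(np.percentile(q@e,[.5,99.5])*1000,1),"across",np.round(np.percentile(q@f,[.5,99.5])*1000,1),"rect",cv2.minAreaRect((p[w,:2]*1000).astype(np.float32)))
E
python3 - <<'E'
from back import *
o=save();print(o["tool_pos"],gp(cf+[0,0,.07],Rf))
back("wrist",.09,.13,"b_w");back("scene",.09,.13,"b_s");back("top",.09,.13,"b_t")
E
```

```text
[ 0.55745741 -0.00525058  0.111244  ] [ 0.55603001 -0.00462021  0.10573205]
wrist 23181 22238 z at centre 112.2 tilt deg along 0.61 across 0.22
 along [-57.   34.3] across [-25.7  24. ] rect ((535.930908203125, -3.0696678161621094), (75.77584838867188, 93.66807556152344), 82.89857482910156)
scene 611 292 z at centre 111.9 tilt deg along -0.08 across 4.78
 along [-55.5  65.5] across [-26.1  24.2] rect ((551.7291259765625, -4.825061798095703), (51.46685791015625, 122.41168975830078), 82.43475341796875)
top few 0
```

View pics/b_w.png

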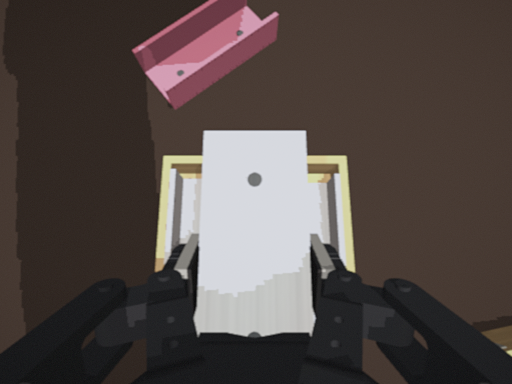

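Level within about 0.6°, yaw right, about 3 mm too far out and 0.9 mm to one side. I'll correct while lowering to just above the legs.

Run:
```python
from poses import *
Rg=tool(82.85,lean=30.2)
plan([([.5546,-.0041,.070],Rg,1,5)])
```

```text
[[[-0.0034,0.0001,0.0073],[0.001,0.002,0.0],1],[[-0.0035,0.0001,0.0074],[0.0,0.002,0.0],1],[[-0.0035,0.0001,0.0073],[0.001,0.003,0.0],1],[[-0.0035,0.0001,0.0074],[0.0,0.002,0.0],1],[[-0.0035,0.0001,0.0073],[0.001,0.002,0.0],1]]
```

Request:
{"op": "apply_moves", "data": {"deltas": [[[-0.0035, 0.0001, 0.0073], [0.001, 0.002, 0], 1], [[-0.0035, 0.0001, 0.0073], [0, 0.002, 0], 1], [[-0.0035, 0.0001, 0.0073], [0.001, 0.003, 0], 1], [[-0.0035, 0.0001, 0.0073], [0, 0.002, 0], 1], [[-0.0035, 0.0001, 0.0073], [0.001, 0.002, 0], 1]]}}

```text
time_s: 18.95
tool_pos: [0.554, -0.0039, 0.0678]
orientation: [[-0.856, 0.124, -0.502], [0.107, 0.992, 0.062], [0.506, -0.001, -0.863]]
force: [0.1, -0.4, -1.5]
finger_gap: 0.57
gripper_force: 63.6
```

Request:
{"op": "apply_moves", "data": {"deltas": [[[0, 0, 0], [0, 0, 0], 1], [[0, 0, 0], [0, 0, 0], 1], [[0, 0, 0], [0, 0, 0], 1], [[0, 0, 0], [0, 0, 0], 1]]}}

```text
time_s: 19.35
tool_pos: [0.5546, -0.004, 0.0694]
orientation: [[-0.857, 0.124, -0.5], [0.107, 0.992, 0.062], [0.504, -0.0, -0.864]]
force: [0.4, -0.2, -1.6]
finger_gap: 0.575
gripper_force: 63.6
```

Run:
```python
from back import *
o=save();print(o["tool_pos"])
back("wrist",.055,.09,"b2_w");back("scene",.055,.09,"b2_s")
Rg=tool(82.85,lean=30.2)
plan([([.5546,-.0041,.046],Rg,1,4)])
```

```text
[ 0.55460438 -0.00400219  0.0694168 ]
wrist 23217 22236 z at centre 70.5 tilt deg along -0.13 across 0.09
 along [-59.9  31.3] across [-24.8  24.8] rect ((533.0709228515625, -1.8229866027832031), (75.94206237792969, 93.62468719482422), 82.82161712646484)
scene 547 346 z at centre 71.1 tilt deg along -0.2 across 1.23
 along [-57.7  62.6] across [-25.   24.9] rect ((549.53759765625, -3.9929771423339844), (50.707645416259766, 121.73356628417969), 83.03948974609375)
[[[-0.003,0.0,0.005],[0.0,0.0,0.0],1],[[-0.0029,0.0,0.0051],[0.0,-0.001,0.0],1],[[-0.003,0.0,0.005],[0.0,0.0,0.0],1],[[-0.0029,-0.0001,0.0051],[-0.001,0.0,0.0],1]]
```

Request:
{"op": "apply_moves", "data": {"deltas": [[[-0.003, 0, 0.005], [0, 0, 0], 1], [[-0.003, 0, 0.005], [0, 0, 0], 1], [[-0.003, 0, 0.005], [0, 0, 0], 1], [[-0.003, 0, 0.005], [0, 0, 0], 1], [[0, 0, 0], [0, 0, 0], 1]]}}

```text
time_s: 19.95
tool_pos: [0.5539, -0.004, 0.0445]
orientation: [[-0.856, 0.124, -0.503], [0.107, 0.992, 0.062], [0.507, -0.001, -0.862]]
force: [0.1, 0.6, -1.8]
finger_gap: 0.577
gripper_force: 63.6
```

Request:
{"op": "apply_moves", "data": {"deltas": [[[-0.0015, 0, 0.0026], [0, 0, 0], 1], [[-0.0015, 0, 0.0026], [0, 0, 0], 1], [[0, 0, 0], [0, 0, 0], 1], [[0, 0, 0], [0, 0, 0], 1]]}}

```text
time_s: 20.35
tool_pos: [0.5545, -0.004, 0.0397]
orientation: [[-0.857, 0.124, -0.501], [0.107, 0.992, 0.062], [0.505, -0.001, -0.863]]
force: [-0.4, -0.6, -2.2]
finger_gap: 0.57
gripper_force: 63.6
```

No contact yet, so it's inside the legs freely; about 2 mm to go.

Request:
{"op": "apply_moves", "data": {"deltas": [[[-0.0005, 0, 0.0009], [0, 0, 0], 1], [[0, 0, 0], [0, 0, 0], 1], [[0, 0, 0], [0, 0, 0], 1]]}}

```text
time_s: 20.65
tool_pos: [0.5545, -0.004, 0.0387]
orientation: [[-0.857, 0.124, -0.501], [0.107, 0.992, 0.062], [0.505, -0.001, -0.863]]
force: [-0.2, 0.7, -2.0]
finger_gap: 0.572
gripper_force: 63.6
```

Request:
{"op": "apply_moves", "data": {"deltas": [[[-0.0005, 0, 0.0009], [0, 0, 0], 1], [[0, 0, 0], [0, 0, 0], 1], [[0, 0, 0], [0, 0, 0], 1]]}}

```text
time_s: 20.95
tool_pos: [0.5544, -0.004, 0.0376]
orientation: [[-0.856, 0.124, -0.501], [0.107, 0.992, 0.062], [0.505, -0.001, -0.863]]
force: [-0.8, 0.1, -2.0]
finger_gap: 0.575
gripper_force: 63.6
```

Request:
{"op": "apply_moves", "data": {"deltas": [[[-0.0005, 0, 0.0009], [0, 0, 0], 1], [[0, 0, 0], [0, 0, 0], 1], [[0, 0, 0], [0, 0, 0], 1]]}}

```text
time_s: 21.25
tool_pos: [0.5545, -0.004, 0.0372]
orientation: [[-0.857, 0.124, -0.501], [0.107, 0.992, 0.062], [0.505, -0.001, -0.863]]
force: [-0.8, -0.5, 3.2]
finger_gap: 0.575
gripper_force: 64.1
```

Request:
{"op": "apply_moves", "data": {"deltas": [[[0, 0, 0], [0, 0, 0], -0.4], [[0, 0, 0], [0, 0, 0], -0.4], [[0, 0, 0], [0, 0, 0], -0.4], [[0, 0, 0], [0, 0, 0], -0.4]]}}

```text
time_s: 21.65
tool_pos: [0.5543, -0.004, 0.0363]
orientation: [[-0.856, 0.124, -0.501], [0.107, 0.992, 0.062], [0.505, -0.001, -0.863]]
force: [0.1, 0.9, -0.2]
finger_gap: 0.7
gripper_force: 0.0
```

Request:
{"op": "apply_moves", "data": {"deltas": [[[0, 0, -0.005], [0, 0, 0], -0.4], [[0, 0, -0.02], [0, 0, 0], -0.4], [[0, 0, -0.04], [0, 0, 0], -0.4], [[0, 0, -0.04], [0, 0, 0], -0.4], [[0, 0, 0], [0, 0, 0], -0.4]]}}

```text
time_s: 22.15
tool_pos: [0.6113, -0.0109, 0.1318]
orientation: [[-0.862, 0.124, -0.492], [0.108, 0.992, 0.062], [0.496, 0.0, -0.868]]
force: [0.1, 0.1, 0.7]
finger_gap: 0.7
gripper_force: 0.0
```

Run:
```python
from back import *
o=save();print(o["tool_pos"])
back("wrist",.032,.05,"c_w");back("scene",.03,.05,"c_s")
Rv=tool(82.85)
plan([([.5475,-.0035,.11],Rv,1)],mr=.12)
```

```text
[ 0.6113426  -0.01092563  0.13176145]
wrist 10445 9136 z at centre 38.3 tilt deg along -0.01 across 0.02
 along [-60.1  58.9] across [-24.6  24.9] rect ((548.6547241210938, 15.014549255371094), (86.96082305908203, 120.66232299804688), 82.75454711914062)
scene 807 473 z at centre 38.8 tilt deg along 0.04 across 1.67
 along [-57.7  62.2] across [-63.5  25.1] rect ((548.266357421875, -5.860565185546875), (123.12779235839844, 122.42633056640625), 81.6424560546875)
[[[0.0088,-0.0001,0.0092],[0.0,-0.105,0.0],1],[[0.0097,-0.0001,0.0083],[0.0,-0.105,0.0],1],[[0.0105,-0.0001,0.0072],[0.0,-0.106,0.0],1],[[0.0112,0.0,0.0061],[0.0,-0.105,0.0],1],[[0.0118,-0.0001,0.0048],[0.0,-0.105,0.0],1]]
```

View pics/c_w.png

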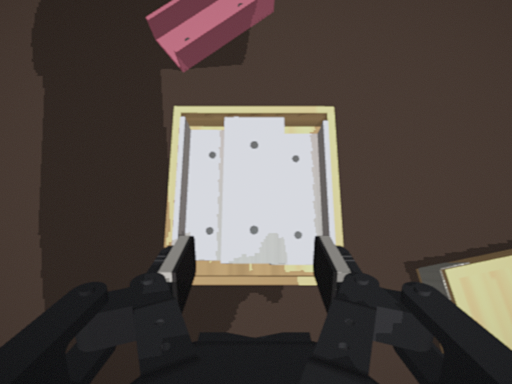

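It's nested in the middle at (253,190), level, with its back at about 39 mm. Now the firm press with closed fingers at its centre.

Request:
{"op": "apply_moves", "data": {"deltas": [[[0.009, 0, 0.009], [0, -0.105, 0], 1], [[0.0097, 0, 0.008], [0, -0.105, 0], 1], [[0.0105, 0, 0.007], [0, -0.106, 0], 1], [[0.0112, 0, 0.006], [0, -0.105, 0], 1], [[0.0118, 0, 0.005], [0, -0.105, 0], 1]]}}

```text
time_s: 22.75
tool_pos: [0.5441, -0.0029, 0.1091]
orientation: [[-0.992, 0.124, -0.001], [0.124, 0.992, -0.001], [0.001, -0.001, -1.0]]
force: [1.1, -0.3, 0.2]
finger_gap: -0.004
gripper_force: 0.0
```

Request:
{"op": "apply_moves", "data": {"deltas": [[[0, 0, 0], [0, 0, 0], 1], [[0, 0, 0], [0, 0, 0], 1], [[0, 0, 0], [0, 0, 0], 1], [[0, 0, 0], [0, 0, 0], 1]]}}

```text
time_s: 23.15
tool_pos: [0.549, -0.0031, 0.1105]
orientation: [[-0.992, 0.124, -0.002], [0.124, 0.992, -0.0], [0.002, -0.0, -1.0]]
force: [0.2, 0.1, -0.9]
finger_gap: -0.003
gripper_force: 0.0
```

Run:
```python
from back import *
o=save()
plan([([.5480,-.0036,.068],tool(82.85),1,3)])
```

```text
[[[0.0003,-0.0002,0.0142],[0.0,-0.001,0.0],1],[[0.0003,-0.0002,0.0141],[0.0,0.0,0.0],1],[[0.0003,-0.0002,0.0142],[0.0,-0.001,0.0],1]]
```

Request:
{"op": "apply_moves", "data": {"deltas": [[[0, 0, 0.014], [0, 0, 0], 1], [[0, 0, 0.014], [0, 0, 0], 1], [[0.0005, 0, 0.014], [0, 0, 0], 1], [[0, 0, 0], [0, 0, 0], 1], [[0, 0, 0], [0, 0, 0], 1]]}}

```text
time_s: 23.65
tool_pos: [0.5469, -0.003, 0.068]
orientation: [[-0.992, 0.124, -0.003], [0.124, 0.992, -0.0], [0.003, -0.001, -1.0]]
force: [-0.0, -0.8, -0.1]
finger_gap: -0.001
gripper_force: 0.0
```

Request:
{"op": "apply_moves", "data": {"deltas": [[[0, 0, 0.002], [0, 0, 0], 1], [[0, 0, 0.001], [0, 0, 0], 1], [[0, 0, 0], [0, 0, 0], 1], [[0, 0, 0], [0, 0, 0], 1]]}}

```text
time_s: 24.05
tool_pos: [0.546, -0.003, 0.0655]
orientation: [[-0.992, 0.124, -0.003], [0.124, 0.992, -0.0], [0.003, -0.001, -1.0]]
force: [-1.2, 0.5, 0.3]
finger_gap: 0.001
gripper_force: 0.0
```

Request:
{"op": "apply_moves", "data": {"deltas": [[[0, 0, 0.001], [0, 0, 0], 1], [[0, 0, 0], [0, 0, 0], 1]]}}

```text
time_s: 24.25
tool_pos: [0.5457, -0.0029, 0.0642]
orientation: [[-0.992, 0.124, -0.003], [0.124, 0.992, -0.0], [0.003, -0.001, -1.0]]
force: [0.1, 0.6, -0.2]
finger_gap: -0.005
gripper_force: 0.0
```

Request:
{"op": "apply_moves", "data": {"deltas": [[[0, 0, 0.001], [0, 0, 0], 1], [[0, 0, 0], [0, 0, 0], 1]]}}

```text
time_s: 24.45
tool_pos: [0.5458, -0.0029, 0.0641]
orientation: [[-0.992, 0.124, -0.003], [0.124, 0.992, -0.0], [0.003, -0.001, -1.0]]
force: [-1.2, -0.4, 7.0]
finger_gap: 0.001
gripper_force: 3.3
```

Request:
{"op": "apply_moves", "data": {"deltas": [[[0, 0, 0.0007], [0, 0, 0], 1], [[0, 0, 0], [0, 0, 0], 1]]}}

```text
time_s: 24.65
tool_pos: [0.5457, -0.0029, 0.064]
orientation: [[-0.992, 0.124, -0.002], [0.124, 0.992, -0.0], [0.002, -0.0, -1.0]]
force: [-3.5, -0.6, 12.2]
finger_gap: -0.002
gripper_force: 5.8
```

Request:
{"op": "apply_moves", "data": {"deltas": [[[0, 0, 0.001], [0, 0, 0], 1], [[0, 0, 0], [0, 0, 0], 1]]}}

```text
time_s: 24.85
tool_pos: [0.5457, -0.0029, 0.064]
orientation: [[-0.992, 0.124, -0.002], [0.124, 0.992, -0.0], [0.002, -0.0, -1.0]]
force: [-5.5, 0.0, 18.9]
finger_gap: 0.002
gripper_force: 9.3
```

Request:
{"op": "apply_moves", "data": {"deltas": [[[0, 0, 0.001], [0, 0, 0], 1], [[0, 0, 0], [0, 0, 0], 1], [[0, 0, 0], [0, 0, 0], 1], [[0, 0, 0], [0, 0, 0], 1]]}}

```text
time_s: 25.25
tool_pos: [0.5458, -0.0029, 0.0639]
orientation: [[-0.992, 0.124, -0.001], [0.124, 0.992, -0.0], [0.001, -0.0, -1.0]]
force: [-6.8, 0.3, 25.8]
finger_gap: -0.002
gripper_force: 12.8
```

Request:
{"op": "apply_moves", "data": {"deltas": [[[0, 0, 0.0008], [0, 0, 0], 1], [[0, 0, 0], [0, 0, 0], 1], [[0, 0, 0], [0, 0, 0], 1]]}}

```text
time_s: 25.55
tool_pos: [0.5458, -0.0029, 0.0639]
orientation: [[-0.992, 0.124, -0.001], [0.124, 0.992, -0.0], [0.001, -0.0, -1.0]]
force: [-10.5, 0.4, 31.8]
finger_gap: 0.002
gripper_force: 15.6
```

Request:
{"op": "apply_moves", "data": {"deltas": [[[0, 0, -0.002], [0, 0, 0], 1], [[0, 0, -0.004], [0, 0, 0], 1], [[0, 0, -0.02], [0, 0, 0], 1], [[0, 0, -0.045], [0, 0, 0], 1], [[0, 0, -0.045], [0, 0, 0], 1]]}}

```text
time_s: 26.05
tool_pos: [0.5451, -0.0029, 0.1758]
orientation: [[-0.992, 0.124, -0.006], [0.124, 0.992, -0.0], [0.006, -0.001, -1.0]]
force: [1.1, 0.1, -0.7]
finger_gap: 0.0
gripper_force: 0.0
```

Request:
{"op": "apply_moves", "data": {"deltas": [[[0.03, 0, -0.02], [0, 0, 0], 1], [[0.03, 0, -0.01], [0, 0, 0], 1], [[0, 0, 0], [0, 0, 0], 1], [[0, 0, 0], [0, 0, 0], 1]]}}

```text
time_s: 26.45
tool_pos: [0.4867, 0.0046, 0.2061]
orientation: [[-0.992, 0.124, -0.002], [0.124, 0.992, -0.0], [0.002, -0.0, -1.0]]
force: [1.0, -0.7, 0.3]
finger_gap: -0.001
gripper_force: 0.0
```

Run:
```python
from back import *
o=save();print(o["time_s"],o["tool_pos"],o["force"])
back("wrist",.03,.05,"d_w");back("scene",.037,.05,"d_s")
im,d=viewer.snapshot("scene");P=cloud("scene",cam("scene"),d)
for q in("drink_can","screwdriver","spare_wheel"):
    for r in viewer.masks_of("scene",q)[:1]:print(q,np.round(np.median(P[r["mask"]&(d>0)],0),3))
```

```text
26.45 [0.48674073 0.00457149 0.20611335] [ 0.97777223 -0.6773483   0.32076969]
wrist 3624 2766 z at centre 36.9 tilt deg along -2.02 across 0.47
 along [-60.4  48.7] across [-62.9  62.3] rect ((542.8474731445312, -2.9557342529296875), (126.57401275634766, 112.56004333496094), 82.71265411376953)
scene 677 542 z at centre 39.3 tilt deg along 0.03 across -1.04
 along [-57.5  62.3] across [-36.6  61.3] rect ((549.4515380859375, -5.2237396240234375), (126.55692291259766, 125.00468444824219), 83.34849548339844)
drink_can [0.51  0.326 0.087]
screwdriver [ 0.799 -0.047  0.022]
spare_wheel [ 0.73  -0.241  0.026]
```

View pics/d_w.png

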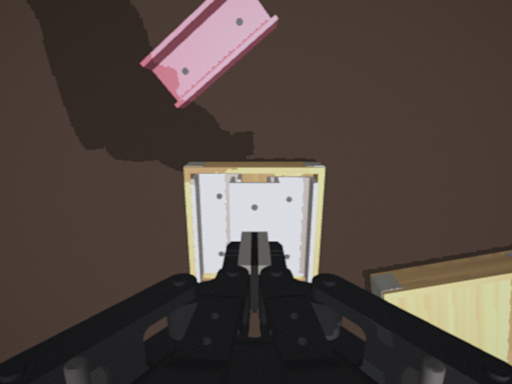

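The press reached 32 N and the joiner looks level; the inner end at (253,182) may have moved slightly, so I'll do one cleaner measurement.

Run:
```python
from poses import *
yy=np.radians(-7.15);e=np.array([np.cos(yy),np.sin(yy)]);f=np.array([-e[1],e[0]])
for n in("wrist","scene"):
    im,d=viewer.snapshot(n);P=cloud(n,cam(n),d);q=P[...,:2]-[.5471,-.0035];a=q@e*1000;b=q@f*1000
    m=(d>0)&(abs(b)<32)&(abs(a)<68)&(P[...,2]>.0365)&(P[...,2]<.042)
    if n=="wrist":m&=a<5
    print(n,m.sum(),"along",np.percentile(a[m],[.5,99.5]),"across",np.percentile(b[m],[.5,99.5]))
    A=np.c_[a[m],b[m],np.ones(m.sum())];k=np.linalg.lstsq(A,P[m][:,2]*1000,rcond=None)[0];print(" z",k[2],"tilts deg",np.degrees(k[:2]))
    for s in(-1,1):
        j=(d>0)&(b*s>12)&(b*s<19)&(a<-50)&(a>-68)&(P[...,2]>.03)&(P[...,2]<.0362);print(" packed leg end",s,j.sum(),np.percentile(a[j],[1]) if j.any() else"")
```

```text
wrist 2615 along [-6.06554244e+01 -1.31170761e-02] across [-24.32752209  25.19646717]
 z 38.33395955209435 tilts deg [-0.06328893 -0.01851541]
 packed leg end -1 21 [-63.4733036]
 packed leg end 1 4 [-59.93680666]
scene 636 along [-58.95553254  62.91189704] across [-25.09929866  25.86666572]
 z 39.186585120360895 tilts deg [ 0.19525699 -0.28602579]
 packed leg end -1 2 [-67.34736837]
 packed leg end 1 2 [-66.11078508]
```

The joiner is home and level: back at 39 mm, centred, and the bystanders have not moved. I'll hand in.

```bash
python3 -c "
from station import env
print(env.close_job())"
```

```text
the job is handed in; nothing more can be done
None
```

The loose joiner is turned over and nested open side down across the packed pair in the middle of the small tray. It was pressed with about 32 N and sits level, its back about 39 mm above the table. The can, screwdriver and wheel have not moved, and the job was handed in after about 27 s on the robot's clock; no verdict came back.

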